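Measure out one level scoop of ball knobs

ROBOT

A 6-joint arm with a two-finger parallel gripper is mounted at the origin on the work surface. World frame = base frame: x ahead of the robot, y to its left, z up, the work surface at z = 0. Lengths are in mm, angles in rad, forces in N, time in s.
With the tool pointing down it reaches from about 275 to 750 mm from the base axis. Payload 10.2 kg.
Tool frame: the origin (TCP) lies between the finger pads; the fingertips stand 17 mm ahead of it and the grasp point (between the pads) lies 2 mm behind it; y points along the fingers, z is the direction in which the jaws open and shut, and the axes are right-handed (so a half turn about y gives the same grasp; the last joint's range is limited). The gripper opens to 85 mm and grips with 20 to 120 N. Pads are 22 mm wide; open, the fingers measure 114 mm over their backs; the gripper's body (76 mm by 85 mm) begins 54 mm behind the grasp point. The pads swing forward as they close: fully open they stand 13 mm farther back than shut.
Start: joints at [-1.398, 0.313, 1.498, -0, 1.331, -0.223], TCP at [202.4, -484.423, 248.294] pointing down, gripper open.
Joint ranges: [-2.94, 2.94], [-0.97, 2.17], [0.19, 2.56], [-1.23, 4.37], [0.02, 3.11], [-2.88, 2.88]. Speed limits (rad/s): [2.39, 2.39, 3.01, 3.14, 3.14, 3.14].

INTERFACE

Orientations are given as a unit quaternion [x, y, z, w].
In Python, from bench import * gives the robot as it stands.
- The arm moves only by the tool send_rows, never from a script. Its argument "series" is a list of rows, each a list of 3 entries, a list of its own where there are three numbers: the opening, from 0 (shut) to 1 (fully open), then the shift along the world's x, y, z in m, then the turn, a rotation vector about the world's x, y, z in rad. A call has 1 to 8 rows; each row is the pose to reach, as a shift and turn from the pose commanded when the call began; what a row does not reach only later rows make up. A row lasts 1/10 s, in which the tool goes at most 50 mm and 8.59 degrees, less where a joint would pass 70% of its speed; a pose out of reach is approached as far as the arm can. A call with a gripper value outside its range is refused whole. The fingers move at their own pace and stop on an object; "force" is the grip in N (left out, the last holds). Time passes only in rows, so rows that repeat a pose let the fingers close. It gives the time, the measured TCP pose, the force and the opening at its end, in the units of the state.
- get_obs(): the state, without advancing time (a new reading comes with each control period).
- camera(name): name is "scene" or "top"; returns a dict with "frame" (400x640x3 uint8, red, green, blue), "camera_matrix" (3x3 intrinsics, pixels), "rvec" (rotation vector, rad) and "tvec" (3), from world to camera coordinates, as OpenCV has them. Camera axes: x right, y down, z forward; pixel columns grow to the right and rows downward; lengths in mm; the calibration is good to about 2 mm. A picture is of the moment at which its call begins. There is no depth.
- hand_in(): hands the job in, once; it reports no verdict.
The state is a dict: "time_s": time; "qpos": joint angles; "joint_velocities": joint speeds; "effort": joint torques, N m; "tcp_pos": TCP position; "tcp_rot": TCP orientation; "ft_force": force on the tool from outside, world axes, zero at the start; "torque": the same for the moment, N m; "gripper_width": opening from 0.0 (shut) to 1.0 (fully open).
Only numpy, scipy, OpenCV 4.12 (cv2) and the standard library are available. Lean on these libraries where they do the work, as an engineer would, in place of code of your own. Each camera call takes 0.05 s, during which the arm holds its last target.

TASK

Take the scoop by its handle and scoop a heaped load of ball knobs from the deep part of the bin; hold it level with its rim just under the bin's strike bar and draw it across, so that the extra knobs are pushed off and drop back into the bin and a level row of three is left. Then stand the filled scoop upright in the middle of the scale's pan and let go. All the other knobs must end in the bin; leave the reel, jar and screwdriver where they are.

Things in the scene. Friction and masses are not known exactly. Their poses are not given: they have to be found in the camera images.
- bin: grey steel parts bin fixed to the bench; origin on the bench under its centre, x to its far end, y to its left. Inside 196 mm (x) by 86 mm (y); walls 4 mm, 80 mm high, the far one 105 mm. Smooth floor: falls at 15 degrees from the near end (44 mm above the bench) to a valley across the bin at x = 38 mm (8 mm above the bench), then rises at 42 degrees to the far wall (62 mm).
- bin_mid (a point): point 40 mm above the bench at the bin's centre, axes as the bin's
- bar_edge (a point): strike bar: fixed straight steel bar across the bin (along y), 6 mm thick, 14 mm tall. This point: its lower edge above the bin's centre line, at x = 18 mm in the bin's frame (80 mm short of the far wall), 88 mm above the bench. Carried by the right (-y) wall; its free end is 17 mm to the left (+y) of this point: the scoop's handle passes beyond that end.
- scoop: aluminium measuring scoop, 0.13 to 0.2 kg, standing on its flat foot (x = -40 to 2 mm). Origin on its underside; x to its open front, y to its left, z up. A trough across it, 72 mm wide inside, 78 outside, holds just one row of three knobs. Floor 2 mm thick, rear wall x = -16 to -13 mm, side walls 3 mm thick, rims at z = 24 mm. Front ramp and handle: see rim_mid and scoop_grip.
- scoop_grip (a point): where to grip the scoop's black rubber-sleeved handle: its centre 105 mm up, at (-73, 31, 96) mm in the scoop's frame; axes as the scoop's. The straight handle rises from the left rear corner (-24, 31, 3) mm and leans back (to -x) 28 degrees from z, 145 mm long; section 14 mm (along y) by 18 mm. Under load it can pivot a little in the fingers.
- scoop_base (a point): middle of the scoop's foot, on its underside: (-19, 0, 0) mm in the scoop's frame
- place_mid (a point): centre of the middle knob's place in the trough: (-2, 0, 13) mm in the scoop's frame
- place_left (a point): centre of the left knob's place: (-2, 24, 13) mm in the scoop's frame
- place_right (a point): centre of the right knob's place: (-2, -24, 13) mm in the scoop's frame
- rim_mid (a point): middle of the trough's mouth at rim height: (-2, 0, 24) mm in the scoop's frame. The trough's front is a 2 mm thick ramp rising at 30 degrees from x = 2, z = 2 mm to its lip at x = 15, z = 9.5 mm (upper side): it lies flat on a level surface with the scoop tipped nose down 30 degrees, on the bin's 15 degree floor at 45 degrees.
- pan (a point): bench scale fixed to the bench: centre of the top of its square steel pan, 140 by 140 mm, 35 mm above the bench, rigid; x and y along the pan's sides, a low keypad on its -x side (22 mm high)
- reel: bystander: white reel, 60 mm across, 40 mm high, origin under its centre
- jar: bystander: small jar, 48 mm across, 60 mm high, origin under its centre
- driver: bystander: screwdriver lying on the bench
- knob1: ball knob: black plastic ball, 22 mm diameter, 12 g, small brass insert; origin at its centre. All nine are alike; they start in rows in and before the bin's valley, and roll back there.
- knob2: ball knob: black plastic ball, 22 mm diameter, 12 g, small brass insert; origin at its centre. All nine are alike; they start in rows in and before the bin's valley, and roll back there.
- knob3: ball knob: black plastic ball, 22 mm diameter, 12 g, small brass insert; origin at its centre. All nine are alike; they start in rows in and before the bin's valley, and roll back there.
- knob4: ball knob: black plastic ball, 22 mm diameter, 12 g, small brass insert; origin at its centre. All nine are alike; they start in rows in and before the bin's valley, and roll back there.
- knob5: ball knob: black plastic ball, 22 mm diameter, 12 g, small brass insert; origin at its centre. All nine are alike; they start in rows in and before the bin's valley, and roll back there.
- knob6: ball knob: black plastic ball, 22 mm diameter, 12 g, small brass insert; origin at its centre. All nine are alike; they start in rows in and before the bin's valley, and roll back there.
- knob7: ball knob: black plastic ball, 22 mm diameter, 12 g, small brass insert; origin at its centre. All nine are alike; they start in rows in and before the bin's valley, and roll back there.
- knob8: ball knob: black plastic ball, 22 mm diameter, 12 g, small brass insert; origin at its centre. All nine are alike; they start in rows in and before the bin's valley, and roll back there.
- knob9: ball knob: black plastic ball, 22 mm diameter, 12 g, small brass insert; origin at its centre. All nine are alike; they start in rows in and before the bin's valley, and roll back there.
Mind the look-alikes: they are no part of the job. Leave any red look-alike of the scoop alone.

How it is judged (in metres and radians):
On the way, in this order (a step that is already met when the one before it is completed fails the run):
1. the scoop, tipped up to within 20 degrees of level, has its three places filled and at least one more knob heaped on them (centre over 16.5 mm above the scoop's underside) (distance between any of knob1, knob2, knob3, knob4, knob5, knob6, knob7, knob8, knob9 and place_left below 0.01 m and distance between any of knob1, knob2, knob3, knob4, knob5, knob6, knob7, knob8, knob9 and place_mid below 0.01 m and distance between any of knob1, knob2, knob3, knob4, knob5, knob6, knob7, knob8, knob9 and place_right below 0.01 m and ((distance between knob1 and place_mid below 0.045 m and z of knob1 in the frame of scoop above 0.0165 m) or (distance between knob2 and place_mid below 0.045 m and z of knob2 in the frame of scoop above 0.0165 m) or (distance between knob3 and place_mid below 0.045 m and z of knob3 in the frame of scoop above 0.0165 m) or (distance between knob4 and place_mid below 0.045 m and z of knob4 in the frame of scoop above 0.0165 m) or (distance between knob5 and place_mid below 0.045 m and z of knob5 in the frame of scoop above 0.0165 m) or (distance between knob6 and place_mid below 0.045 m and z of knob6 in the frame of scoop above 0.0165 m) or (distance between knob7 and place_mid below 0.045 m and z of knob7 in the frame of scoop above 0.0165 m) or (distance between knob8 and place_mid below 0.045 m and z of knob8 in the frame of scoop above 0.0165 m) or (distance between knob9 and place_mid below 0.045 m and z of knob9 in the frame of scoop above 0.0165 m)) and angle between scoop's own z axis and vertical below 0.35 rad), for 0.2 s.
2. the strike bar's lower edge passes over the middle of the level, filled scoop, within 8 mm above the rim (distance between any of knob1, knob2, knob3, knob4, knob5, knob6, knob7, knob8, knob9 and place_left below 0.01 m and distance between any of knob1, knob2, knob3, knob4, knob5, knob6, knob7, knob8, knob9 and place_mid below 0.01 m and distance between any of knob1, knob2, knob3, knob4, knob5, knob6, knob7, knob8, knob9 and place_right below 0.01 m and x of bar_edge in the frame of rim_mid between -0.01 and 0.01 m and z of bar_edge in the frame of rim_mid between -0.002 and 0.008 m and y of bar_edge in the frame of rim_mid between -0.015 and 0.015 m and angle between scoop's own z axis and vertical below 0.17 rad), for 0.03 s.
At the end, for the whole second after the job is handed in: The scoop stands upright (0.06 rad), at rest on the pan, its foot's middle within 35 mm of the pan's centre; each of its places holds a knob (within 10 mm), no extra knob is heaped on them (centres under 16.5 mm above the scoop's underside), and all other knobs are inside the bin (distance between any of knob1, knob2, knob3, knob4, knob5, knob6, knob7, knob8, knob9 and place_left below 0.01 m and distance between any of knob1, knob2, knob3, knob4, knob5, knob6, knob7, knob8, knob9 and place_mid below 0.01 m and distance between any of knob1, knob2, knob3, knob4, knob5, knob6, knob7, knob8, knob9 and place_right below 0.01 m and ((x of knob1 in the frame of bin_mid between -0.099 and 0.099 m and y of knob1 in the frame of bin_mid between -0.044 and 0.044 m and height (world z) of knob1 below 0.08 m) or (distance between knob1 and place_mid below 0.045 m and z of knob1 in the frame of scoop below 0.0165 m)) and ((x of knob2 in the frame of bin_mid between -0.099 and 0.099 m and y of knob2 in the frame of bin_mid between -0.044 and 0.044 m and height (world z) of knob2 below 0.08 m) or (distance between knob2 and place_mid below 0.045 m and z of knob2 in the frame of scoop below 0.0165 m)) and ((x of knob3 in the frame of bin_mid between -0.099 and 0.099 m and y of knob3 in the frame of bin_mid between -0.044 and 0.044 m and height (world z) of knob3 below 0.08 m) or (distance between knob3 and place_mid below 0.045 m and z of knob3 in the frame of scoop below 0.0165 m)) and ((x of knob4 in the frame of bin_mid between -0.099 and 0.099 m and y of knob4 in the frame of bin_mid between -0.044 and 0.044 m and height (world z) of knob4 below 0.08 m) or (distance between knob4 and place_mid below 0.045 m and z of knob4 in the frame of scoop below 0.0165 m)) and ((x of knob5 in the frame of bin_mid between -0.099 and 0.099 m and y of knob5 in the frame of bin_mid between -0.044 and 0.044 m and height (world z) of knob5 below 0.08 m) or (distance between knob5 and place_mid below 0.045 m and z of knob5 in the frame of scoop below 0.0165 m)) and ((x of knob6 in the frame of bin_mid between -0.099 and 0.099 m and y of knob6 in the frame of bin_mid between -0.044 and 0.044 m and height (world z) of knob6 below 0.08 m) or (distance between knob6 and place_mid below 0.045 m and z of knob6 in the frame of scoop below 0.0165 m)) and ((x of knob7 in the frame of bin_mid between -0.099 and 0.099 m and y of knob7 in the frame of bin_mid between -0.044 and 0.044 m and height (world z) of knob7 below 0.08 m) or (distance between knob7 and place_mid below 0.045 m and z of knob7 in the frame of scoop below 0.0165 m)) and ((x of knob8 in the frame of bin_mid between -0.099 and 0.099 m and y of knob8 in the frame of bin_mid between -0.044 and 0.044 m and height (world z) of knob8 below 0.08 m) or (distance between knob8 and place_mid below 0.045 m and z of knob8 in the frame of scoop below 0.0165 m)) and ((x of knob9 in the frame of bin_mid between -0.099 and 0.099 m and y of knob9 in the frame of bin_mid between -0.044 and 0.044 m and height (world z) of knob9 below 0.08 m) or (distance between knob9 and place_mid below 0.045 m and z of knob9 in the frame of scoop below 0.0165 m)) and horizontal distance between scoop_base and pan below 0.035 m and angle between scoop's own z axis and vertical below 0.06 rad and height (world z) of scoop_base between 0.032 and 0.04 m and linear speed of scoop below 0.02 m/s); the robot touches nothing.
It fails at once if the reel is pushed more than 30 mm (distance of reel from where it was at the start of the episode above 0.03 m).
It fails at once if the jar is pushed more than 30 mm (distance of jar from where it was at the start of the episode above 0.03 m).
It fails at once if the screwdriver is pushed more than 30 mm (distance of driver from where it was at the start of the episode above 0.03 m).
It also fails if it takes over 64 s, if anything falls off the work surface, if the arm or the gripper's body presses on something with over 40 N, if the wrist force passes 120 N, or if a joint passes its speed limit or range.

## Working session

There is one attempt and no reset: what is moved stays moved. The work goes in short steps, Python scripts to look and compute and a tool call to move; the robot and the scene stay as the last step left them, time stands still between calls to the robot, and variables do not carry over. Pictures are saved under pics/ and viewed, and the job is handed in when it is done.

Besides the shell and the picture viewer there is one more tool, called by a JSON object that holds its "name" and its "arguments". send_rows: Moves the arm, as the interface text tells. Its arguments: {"type":"object","properties":{"series":{"type":"array"},"force":{"type":"number"}},"required":["series"]}

```bash
ls; mkdir -p pics
python3 - <<'E'
from bench import *
import cv2
print(get_obs())
for n in ("scene","top"):
    c=camera(n); cv2.imwrite(f"pics/{n}0.png",c["frame"][:,:,::-1]); print(n,c["camera_matrix"].tolist(),c["rvec"],c["tvec"])
E
```

```text
pics
{'time_s': 0.0, 'qpos': array([-1.39841544e+00,  3.13427783e-01,  1.49843862e+00,  1.07661905e-05,
        1.33101961e+00, -2.23403161e-01]), 'joint_velocities': array([ 3.58959472e-04,  6.91223322e-05, -1.33068834e-03, -6.74780501e-04,
        7.24325220e-05,  2.78237673e-03]), 'effort': array([-3.49022093e-04, -4.12269831e+01, -2.59742296e+01, -2.31042031e-04,
        4.14993876e-03,  1.67673278e-05]), 'tcp_pos': array([ 202.35135873, -484.17543095,  247.74585717]), 'tcp_rot': array([-0.13900299,  0.69376338, -0.69284932,  0.13903371]), 'ft_force': array([-0.09473788, -0.03146644,  0.04150723]), 'torque': array([ 0.00073525, -0.01438177, -0.02218551]), 'gripper_width': 0.999748552297892}
scene [[428.9390963158714, 0.0, 317.77191335051197], [0.0, 428.9390963158714, 203.89495667499386], [0.0, 0.0, 1.0]] [ 1.55507358  2.21301648 -0.67506776] [ 283.2226822  -431.86916429 1454.1645423 ]
top [[458.1530928534902, 0.0, 319.18581434051885], [0.0, 458.1530928534902, 198.21021248451297], [0.0, 0.0, 1.0]] [ 2.16778899 -2.19023244  0.1047669 ] [ -68.21339312  624.9743195  1179.40623232]
```

View pics/scene0.png

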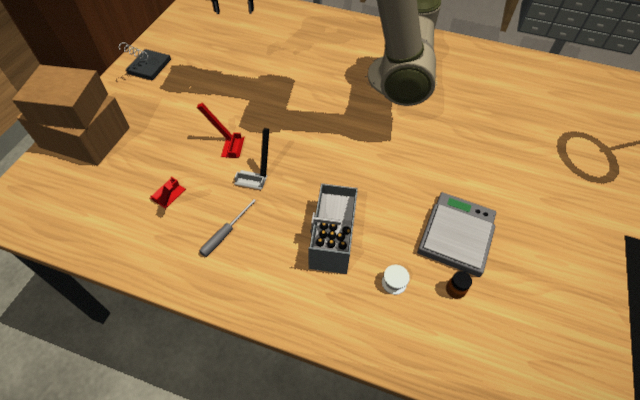

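View pics/top0.png

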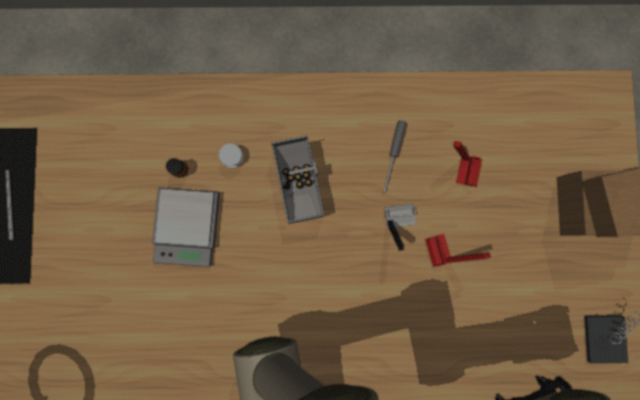

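Candidates for the scoop: a grey one with a black handle at scene (250,165) / top (400,220), and red ones at scene (225,135) / top (445,250) and scene (168,190) / top (467,165). The grey one with the black handle matches the description. I'll check it in enlarged crops.

Run:
```python
import cv2,numpy as np
a=cv2.imread("pics/scene0.png");b=cv2.imread("pics/top0.png")
def crop(im,x,y,w,h,k): return cv2.resize(im[y:y+h,x:x+w],None,fx=k,fy=k,interpolation=cv2.INTER_CUBIC)
cv2.imwrite("pics/c1.png",np.hstack([crop(a,210,110,80,100,5),crop(b,360,180,80,100,5)]))
cv2.imwrite("pics/c2.png",np.hstack([crop(a,295,175,70,105,5),crop(b,260,125,75,105,5)]))
cv2.imwrite("pics/c3.png",np.hstack([crop(a,405,180,100,100,4),crop(b,140,175,90,100,4)]))
```

```text
(no output)
```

View pics/c1.png

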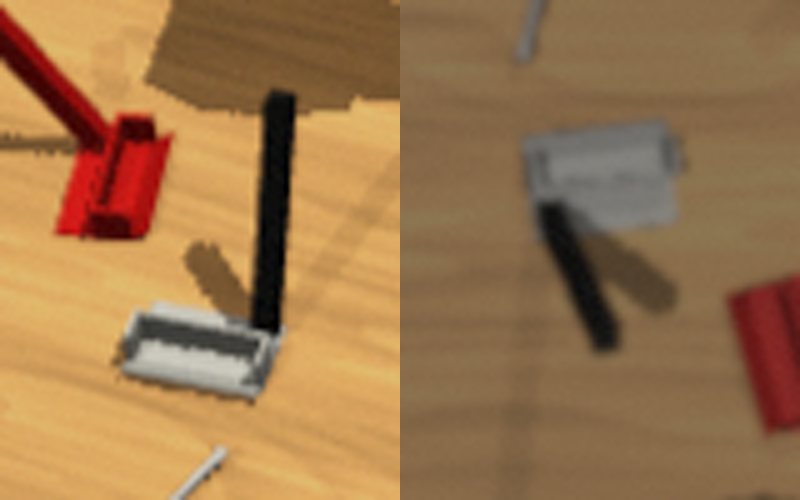

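View pics/c2.png

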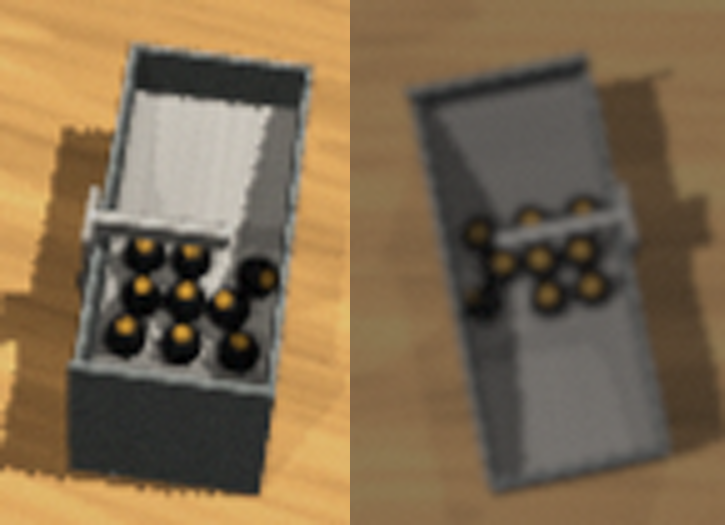

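View pics/c3.png

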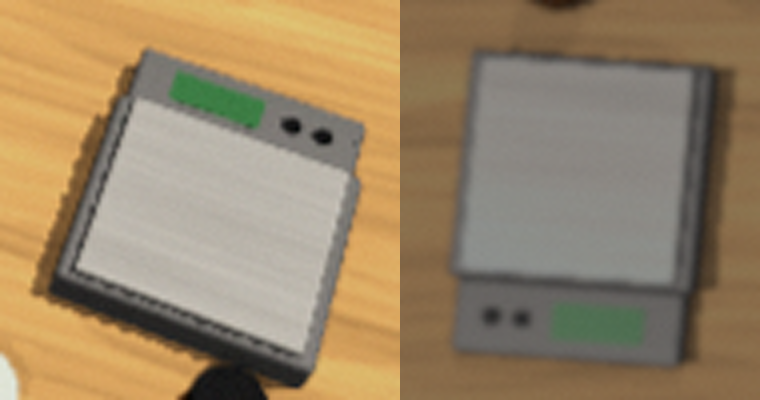

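```bash
cat > h.py <<'E'
import numpy as np,cv2
from scipy.optimize import least_squares
from scipy.spatial.transform import Rotation as R
CAM={"scene":(np.array([[428.9390963158714,0,317.77191335051197],[0,428.9390963158714,203.89495667499386],[0,0,1]]),np.array([1.55507358,2.21301648,-0.67506776]),np.array([283.2226822,-431.86916429,1454.1645423])),
"top":(np.array([[458.1530928534902,0,319.18581434051885],[0,458.1530928534902,198.21021248451297],[0,0,1]]),np.array([2.16778899,-2.19023244,0.1047669]),np.array([-68.21339312,624.9743195,1179.40623232]))}
def proj(n,P):
    K,r,t=CAM[n]; return cv2.projectPoints(np.asarray(P,float).reshape(-1,1,3),r,t,K,None)[0][:,0]
def place(p,P):  # p = x,y,z,yaw
    return R.from_euler('z',p[3]).apply(np.asarray(P,float))+p[:3]
def fit(obs,x0,zfree=False):
    """obs list of (cam, objpt, px)"""
    def f(v):
        p=[v[0],v[1],0,v[2]]
        return np.concatenate([(proj(n,place(p,[P]))[0]-q) for n,P,q in obs])
    s=least_squares(f,x0,x_scale=[10,10,.1],loss='soft_l1'); return s.x,f(s.x).reshape(-1,2)
def tri(obs):
    def f(v): return np.concatenate([proj(n,[v])[0]-q for n,q in obs])
    s=least_squares(f,[400,0,50]); return s.x,f(s.x)
def pc(off,k,q): return (np.array(off)+(np.array(q)+.5)/k-.5)
E
cat > fit1.py <<'E'
from h import *
S=lambda q:pc((295,175),5,q); T=lambda q:pc((260,125),5,q)
o=[("scene",(-102,-47,80),S((135,45))),("scene",(-102,47,80),S((312,67))),("scene",(102,47,105),S((272,388))),("scene",(102,-47,105),S((70,368))),("scene",(102,-47,0),S((70,467))),("scene",(102,47,0),S((260,492))),
("top",(-102,-47,80),T((318,455))),("top",(-102,47,80),T((140,490))),("top",(102,47,105),T((60,90))),("top",(102,-47,105),T((235,55)))]
print("bin",*fit(o,[480,50,0]))
S=lambda q:pc((405,180),4,q); T=lambda q:pc((140,175),4,q)
o=[]
for P,a,b in [((-70,-70,35),(135,98),(275,285)),((-70,70,35),(352,175),(58,272)),((70,70,35),(305,353),(80,55)),((70,-70,35),(75,270),(292,68))]:
    o+=[("scene",P,S(a)),("top",P,T(b))]
print("pan",*fit(o,[400,300,0]))
S=lambda q:pc((210,110),5,q); T=lambda q:pc((360,180),5,q)
o=[("scene",(-92,31,131),S((280,97))),("top",(-92,31,131),T((205,345))),("scene",(15,-39,9.5),S((122,370))),("scene",(15,39,9.5),S((255,398))),("top",(15,39,9.5),T((125,140))),("top",(15,-39,9.5),T((265,122))),("top",(-40,-39,0),T((275,222)))]
print("scoop",*fit(o,[380,-170,0]))
E
python3 fit1.py
```

```text
bin [ 6.67824351e+02 -2.12562113e+01  1.90094265e-01] [[-1.06809698e-01 -1.37299345e+00]
 [ 1.17526318e+00 -1.02184692e+00]
 [ 1.18649746e+00  8.03372475e-01]
 [-2.02908233e-01 -1.09944663e+00]
 [ 5.38119000e-04 -1.04197126e-01]
 [ 3.08732896e-01  4.47058478e-01]
 [ 1.10692333e+00 -3.79210000e-01]
 [ 2.40303991e-03  7.20854289e-02]
 [-4.48636950e-01 -5.47163542e-01]
 [ 1.52397616e+00 -8.87101436e-01]]
pan [ 5.79138847e+02  2.77611350e+02 -7.47582838e-02] [[ 0.6215295  -0.61124712]
 [ 0.36987032 -0.64710509]
 [ 0.36704483 -1.0503955 ]
 [ 0.7219563  -0.87343292]
 [ 0.78152801  0.30906094]
 [ 0.3613231  -0.19168911]
 [ 0.83704263 -0.41597064]
 [ 0.69721468  0.002632  ]]
scoop [ 5.90354739e+02 -2.89351170e+02  1.06164664e-01] [[ 1.302629   -0.48392818]
 [ 0.43872698 -1.42353538]
 [ 0.57236242 -0.78849239]
 [ 1.14506346 -0.84165927]
 [-0.18691857 -0.81637986]
 [ 0.67872006 -0.58914165]
 [ 0.68572529 -0.04666091]]
```

```bash
cat > ov.py <<'E'
from h import *
def box(x0,x1,y0,y1,z):return [[(x0,y0,z),(x1,y0,z),(x1,y1,z),(x0,y1,z),(x0,y0,z)]]
BIN=[[(-102,-47,80),(-102,47,80)],[(-102,47,80),(98,47,80)],[(-102,-47,80),(98,-47,80)],[(102,-47,105),(102,47,105),(98,47,105),(98,-47,105),(102,-47,105)],[(102,-47,0),(102,47,0)],[(102,-47,0),(102,-47,105)],[(102,47,0),(102,47,105)],
 [(-98,-43,44),(38,-43,8),(98,-43,62)],[(-98,43,44),(38,43,8),(98,43,62)],[(38,-43,8),(38,43,8)],[(-98,43,80),(98,43,80)],[(-98,-43,80),(98,-43,80)],[(18,-47,88),(18,17,88),(18,17,102),(18,-47,102)]]
PAN=box(-70,70,-70,70,35)
SC=box(-40,2,-39,39,0)+[[(15,-39,9.5),(15,39,9.5)],[(-16,-39,24),(-16,39,24)],[(-13,-36,24),(-13,36,24)],[(-24,31,3),(-92.1,31,131)],[(2,-39,2),(15,-39,9.5)],[(2,39,2),(15,39,9.5)]]
def overlay(img,n,off,w,h,k,models):
    x,y=off; c=cv2.resize(img[y:y+h,x:x+w],None,fx=k,fy=k,interpolation=cv2.INTER_CUBIC)
    for p,m in models:
        for l in m:
            q=proj(n,place(p,l) if len(p)==4 else p2(p,l)); q=(q-np.array(off)+.5)*k-.5
            cv2.polylines(c,[np.round(q).astype(int)],False,(0,255,255) if k else 0,1)
    return c
def p2(p,l): return R.from_rotvec(p[3:]).apply(np.array(l,float))+p[:3]
E
python3 - <<'E'
from ov import *
a=cv2.imread("pics/scene0.png");b=cv2.imread("pics/top0.png")
m=[([667.8,-21.3,0,.190],BIN),([579.1,277.6,0,-.0748],PAN),([590.3,-289.3,0,.106],SC)]
cv2.imwrite("pics/o1.png",np.hstack([overlay(a,"scene",(210,110),80,100,5,m),overlay(b,"top",(360,180),80,100,5,m)]))
cv2.imwrite("pics/o2.png",np.hstack([overlay(a,"scene",(295,175),70,105,5,m),overlay(b,"top",(260,125),75,105,5,m)]))
E
```

```text
(no output)
```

View pics/o1.png

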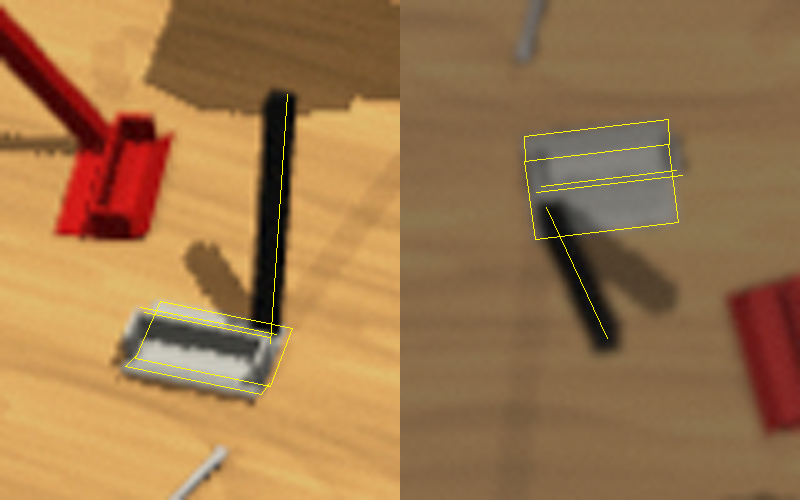

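View pics/o2.png

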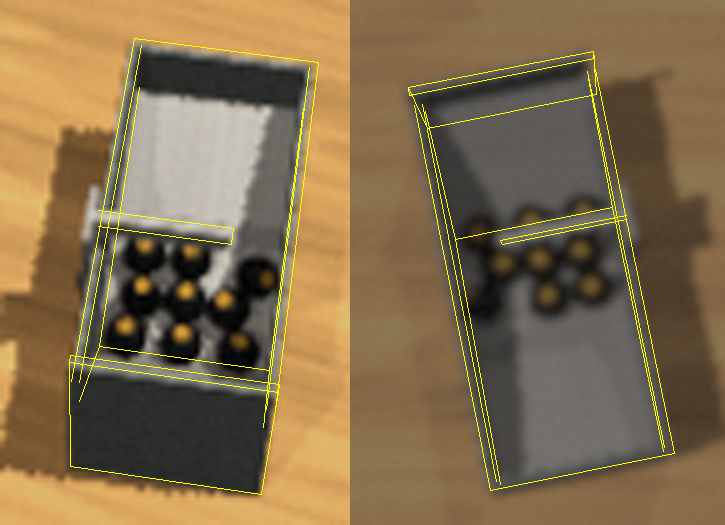

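```bash
cat > joint.py <<'E'
import h; from h import *
O=[]
def add(i,n,P,off,k,q): O.append((i,n,np.array(P,float),pc(off,k,q)))
for P,q in [((-102,-47,80),(135,45)),((-102,47,80),(312,67)),((102,47,105),(272,388)),((102,-47,105),(70,368)),((102,-47,0),(70,467)),((102,47,0),(260,492)),((18,17,102),(228,229)),((18,17,88),(228,243))]: add(0,"scene",P,(295,175),5,q)
for P,q in [((-102,-47,80),(318,455)),((-102,47,80),(140,490)),((102,47,105),(60,90)),((102,-47,105),(235,55)),((18,17,98),(149,238))]: add(0,"top",P,(260,125),5,q)
for P,a,b in [((-70,-70,35),(135,98),(275,285)),((-70,70,35),(352,175),(58,272)),((70,70,35),(305,353),(80,55)),((70,-70,35),(75,270),(292,68))]:
    add(1,"scene",P,(405,180),4,a); add(1,"top",P,(140,175),4,b)
for P,q in [((-92,31,131),(280,97)),((15,-39,9.5),(122,370)),((15,39,9.5),(255,398)),((-40,-39,0),(155,300)),((-24,31,5),(266,330))]: add(2,"scene",P,(210,110),5,q)
for P,q in [((-92,31,131),(205,345)),((15,39,9.5),(125,140)),((15,-39,9.5),(265,122)),((-40,-39,0),(275,222)),((-24,31,5),(150,208))]: add(2,"top",P,(360,180),5,q)
base={k:tuple(np.copy(v) for v in CAM[k]) for k in CAM}
def setc(v):
    for j,n in enumerate(("scene","top")):
        K,r,t=base[n]; d=v[9+6*j:15+6*j]
        Rw=R.from_rotvec(r); c=-Rw.inv().apply(t)+d[:3]
        R2=R.from_rotvec(d[3:]/1000)*Rw
        CAM[n]=(K,R2.as_rotvec(),-R2.apply(c))
def f(v):
    setc(v); r=[]
    for i,n,P,q in O:
        x,y,a=v[3*i:3*i+3]; r.append((proj(n,place([x,y,0,a],[P]))[0]-q)/.4)
    return np.concatenate(r+[v[9:12]/2,v[12:15]/1.5,v[15:18]/2,v[18:21]/1.5])
v0=np.r_[667,-21,.19,579,277,-.075,590,-289,.106,np.zeros(12)]
s=least_squares(f,v0,x_scale=np.r_[[10,10,.1]*3,np.ones(12)],loss='soft_l1')
if __name__=="__main__":
    J=np.linalg.pinv(s.jac.T@s.jac)
    print(np.round(s.x[:9].reshape(3,3),4)); print(np.round(np.sqrt(np.diag(J))[:9],4)); print(np.round(s.x[9:].reshape(4,3),2))
    print(np.round(f(s.x)[:-12].reshape(-1,2)*.4,1).tolist())
    np.save("cal.npy",s.x)
setc(s.x)
E
python3 joint.py
python3 - <<'E'
from ov import *
import joint
v=joint.s.x
a=cv2.imread("pics/scene0.png");b=cv2.imread("pics/top0.png")
m=[([v[0],v[1],0,v[2]],BIN),([v[3],v[4],0,v[5]],PAN),([v[6],v[7],0,v[8]],SC)]
cv2.imwrite("pics/o3.png",np.hstack([overlay(a,"scene",(210,110),80,100,5,m),overlay(b,"top",(360,180),80,100,5,m)]))
cv2.imwrite("pics/o4.png",np.hstack([overlay(a,"scene",(295,175),70,105,5,m),overlay(b,"top",(260,125),75,105,5,m)]))
E
```

```text
[[ 6.668193e+02 -2.169240e+01  1.950000e-01]
 [ 5.782990e+02  2.778708e+02 -7.570000e-02]
 [ 5.891520e+02 -2.908658e+02  1.121000e-01]]
[1.9555 2.1224 0.005  2.0921 2.238  0.0049 2.1094 2.3558 0.0103]
[[-0.    0.94  2.19]
 [-0.72 -0.5  -0.32]
 [ 0.   -0.94  1.75]
 [ 0.03 -0.63  0.24]]
[[-0.9, -0.9], [0.3, -0.8], [0.7, 0.9], [-0.6, -0.7], [-0.4, 0.2], [-0.1, 0.6], [0.4, 0.2], [0.1, 0.5], [0.8, -0.1], [-0.2, 0.5], [-1.0, 0.1], [0.8, -0.4], [-0.2, 1.1], [0.0, -0.2], [-0.3, -0.3], [-0.4, -0.7], [0.1, -0.6], [-0.0, 0.6], [-0.2, 0.1], [0.2, -0.1], [0.1, 0.4], [0.3, -0.2], [-0.2, -0.5], [0.4, -0.7], [0.2, 0.6], [-0.2, 2.4], [0.5, -0.9], [-0.4, -0.2], [0.4, -0.2], [0.5, 0.3], [-0.7, 0.3]]
```

View pics/o3.png

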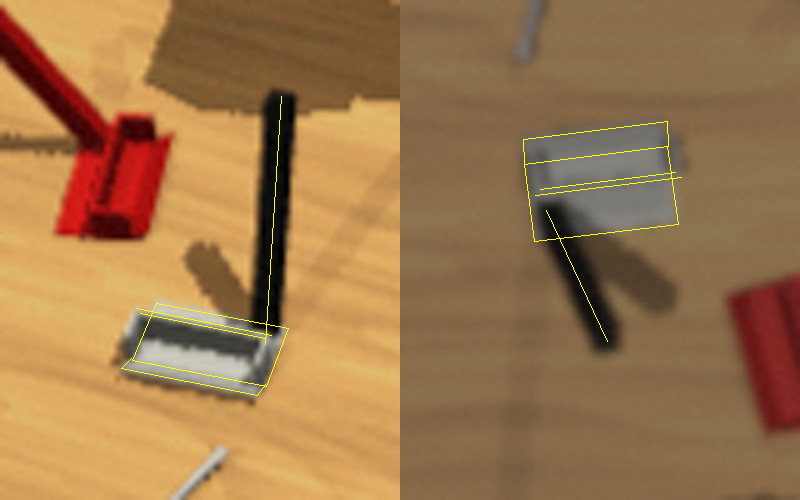

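View pics/o4.png

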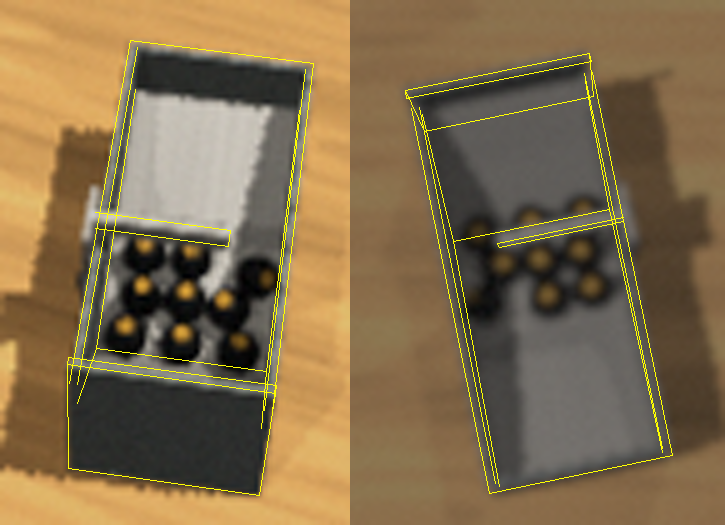

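```bash
cat > plan.py <<'E'
import numpy as np
from scipy.spatial.transform import Rotation as R, Slerp
import json,os
G=np.array([-73,31,96.])
def Ry(a): return R.from_euler('y',a,degrees=True)
def scoop2tool(o,yaw,pitch,alpha,roll=0,sgn=1,grip=G):
    """o scoop origin world mm, yaw rad, pitch deg nose-down +, alpha deg forward of vertical when level"""
    Rs=R.from_euler('z',yaw)*Ry(pitch)*R.from_euler('x',roll,degrees=True)
    a=np.radians(alpha); y=np.array([np.sin(a),0,-np.cos(a)]); z=np.array([0,sgn*1.,0]); x=np.cross(y,z)
    Rt=Rs*R.from_matrix(np.c_[x,y,z])
    g=Rs.apply(grip)+o
    return g+2*Rt.apply([0,1,0]),Rt,Rs
def load(): 
    d=json.load(open("cmd.json")); return np.array(d["p"]),R.from_quat(d["q"])
def save(p,r): json.dump({"p":list(map(float,p)),"q":r.as_quat().tolist()},open("cmd.json","w"))
def rows(p0,r0,p1,r1,op,n=None,nd=4):
    dr=(r1*r0.inv()).as_rotvec(); dp=(p1-p0)/1000
    if n is None: n=int(np.ceil(max(np.linalg.norm(dp)/.045,np.degrees(np.linalg.norm(dr))/8.3,1)))
    return [[op,np.round(dp*k/n,nd).tolist(),np.round(dr*k/n,nd).tolist()] for k in range(1,n+1)]
E
python3 - <<'E'
from plan import *
import joint
from h import *
r=R.from_quat([-0.13900299,0.69376338,-0.69284932,0.13903371]); print(r.as_matrix().round(3))
def ray(n,u,z):
    K,rv,t=CAM[n]; Rm=R.from_rotvec(rv); c=-Rm.inv().apply(t); d=Rm.inv().apply(np.linalg.inv(K)@[u[0],u[1],1]); return c+d*(z-c[2])/d[2]
for u,z in [((438,250),10),((489,256),60),((467,165),10),((387,190),5),((177,167),60),((231,156),40)]: print(u,ray("top",u,z).round(0))
p,Rt,_=scoop2tool([589,-291,0],.112,0,45); print(p,Rt.as_matrix().round(3))
for s in(1,-1):
  p,Rt,_=scoop2tool([589,-291,0],.112,0,45,sgn=s); print(np.degrees((Rt*r.inv()).as_rotvec()))
E
```

```text
[[-0.923 -0.     0.386]
 [-0.386  0.001 -0.923]
 [-0.    -1.    -0.001]]
(438, 250) [ 485. -391.   10.]
(489, 256) [ 469. -507.   60.]
(467, 165) [ 712. -477.   10.]
(387, 190) [ 647. -260.    5.]
(177, 167) [706. 290.  60.]
(231, 156) [737. 155.  40.]
[ 514.39798471 -268.19508528   94.58578644] [[ 0.703  0.703 -0.112]
 [ 0.079  0.079  0.994]
 [ 0.707 -0.707 -0.   ]]
[-61.64799304 -16.0970614  152.21718085]
[ 11.26859054 -43.69896725 -15.44173128]
```

Run:
```python
from plan import *
p0=np.array([202.4,-484.423,248.294]); r0=R.from_quat([-0.13900299,0.69376338,-0.69284932,0.13903371])
# exact pointing-down commanded
p,Rt,_=scoop2tool(np.array([589,-291,0.]),.112,0,45,sgn=-1)
print(p, (p-85*np.array([.703,.079,-.707])))
dr=(Rt*r0.inv()).as_rotvec(); print(dr.round(4))
```

```text
[ 514.39798471 -268.19508528   94.58578644] [ 454.64298471 -274.91008528  154.68078644]
[ 0.1967 -0.7627 -0.2695]
```

{"name": "send_rows", "arguments": {"series": [[1,[0.032,0.026,0],[0.0246,-0.0953,-0.0337]],[1,[0.063,0.052,0],[0.0492,-0.1907,-0.0674]],[1,[0.095,0.079,0],[0.0738,-0.286,-0.1011]],[1,[0.126,0.105,0],[0.0984,-0.3814,-0.1348]],[1,[0.158,0.131,0],[0.1229,-0.4767,-0.1684]],[1,[0.189,0.157,0],[0.1475,-0.572,-0.2021]],[1,[0.221,0.183,0],[0.1721,-0.6674,-0.2358]],[1,[0.252,0.21,0],[0.1967,-0.7627,-0.2695]]], "force": 100}}

```text
time_s: 0.9
tcp_pos: [455.3, -273.5, 248.3]
tcp_rot: [0.236, 0.667, -0.637, 0.307]
ft_force: [0.7, -0.7, 0.9]
gripper_width: 1.0
```

{"name": "send_rows", "arguments": {"series": [[1,[0,0,-0.03],[0,0,0]],[1,[0,0,-0.06],[0,0,0]],[1,[0,0,-0.094],[0,0,0]],[1,[0,0,-0.094],[0,0,0]]]}}

```text
time_s: 1.3
tcp_pos: [453.5, -272.9, 150.9]
tcp_rot: [0.233, 0.67, -0.636, 0.304]
ft_force: [0.3, -0.3, 0.8]
gripper_width: 1.001
```

```bash
cat > snap.py <<'E'
import sys
from bench import *
import cv2,numpy as np
n=sys.argv[1]; o=get_obs(); print(o["time_s"],o["qpos"].round(3),o["tcp_pos"].round(2),o["tcp_rot"].round(4),o["ft_force"].round(1),round(o["gripper_width"],3))
for c in ("scene","top"): cv2.imwrite(f"pics/{c}{n}.png",camera(c)["frame"][:,:,::-1])
def crop(im,x,y,w,h,k): return cv2.resize(im[y:y+h,x:x+w],None,fx=k,fy=k,interpolation=cv2.INTER_CUBIC)
a=list(map(int,sys.argv[2:])) # sx sy tx ty w h k
if a:
  s=cv2.imread(f"pics/scene{n}.png");t=cv2.imread(f"pics/top{n}.png");w,h,k=a[4:]
  cv2.imwrite(f"pics/crop{n}.png",np.hstack([crop(s,a[0],a[1],w,h,k),crop(t,a[2],a[3],w,h,k)]))
E
python3 snap.py 1 190 80 350 150 100 140 4
```

```text
1.3 [-1.083  0.3    2.025  1.09   0.834 -0.402] [ 453.48 -272.87  150.89] [ 0.2334  0.6697 -0.6359  0.3045] [ 0.3 -0.3  0.8] 1.001
```

View pics/crop1.png

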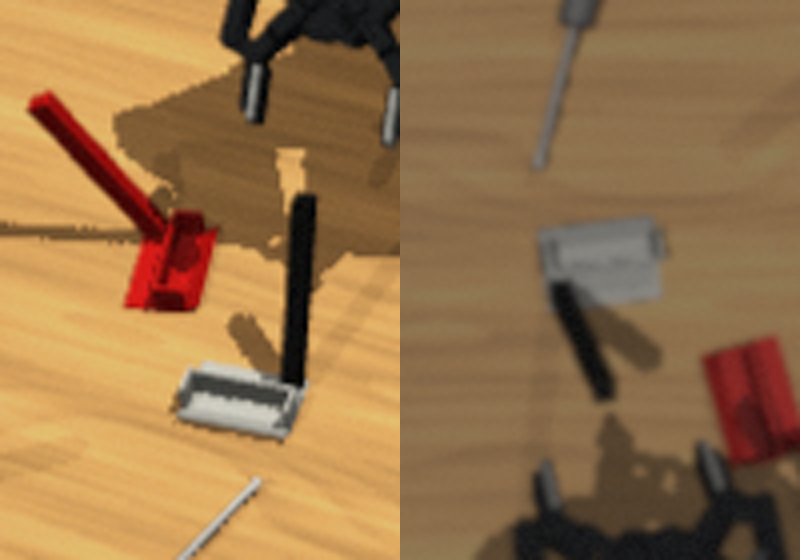

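Run:
```python
from plan import *
from bench import *
import joint
from h import *
o=get_obs(); r=R.from_quat(o["tcp_rot"]); p,Rt,_=scoop2tool(np.array([589,-291,0.]),.112,0,45,sgn=-1)
print(o["tcp_pos"],Rt.as_quat(),np.degrees((Rt*r.inv()).as_rotvec()))
# fingertip projections: tips at +17 along y, pads z +-42.5 (open pads 13 further back)
for s in (1,-1):
    P=o["tcp_pos"]+r.apply([0,17-13,s*46]); 
    for n,off in (("scene",(190,80)),("top",(350,150))): print(s,n,(proj(n,[P])[0]-off+.5)*4)
```

```text
[ 454.54134884 -274.58055107  154.87443801] [ 0.23360922  0.66740298 -0.63711183  0.30673851] [ 0.00928086 -0.00869825  0.05490494]
1 scene [253.15119005 123.3650178 ]
1 top [299.01436372 447.24472884]
-1 scene [386.75634369 147.08249333]
-1 top [143.50234029 466.51287374]
```

{"name": "send_rows", "arguments": {"series": [[1,[0.02,0.0022,-0.02],[0,0,0]],[1,[0.04,0.0045,-0.04],[0,0,0]],[1,[0.0598,0.0067,-0.06],[0,0,0]],[1,[0.0598,0.0067,-0.06],[0,0,0]]]}}

```text
time_s: 1.8
tcp_pos: [515.6, -267.3, 94.3]
tcp_rot: [0.233, 0.667, -0.637, 0.307]
ft_force: [0.0, 0.1, 0.7]
gripper_width: 0.997
```

```bash
python3 snap.py 2 190 80 350 150 100 140 4
```

```text
1.8 [-0.949  0.487  1.943  1.257  0.707 -0.499] [ 515.64 -267.26   94.33] [ 0.2333  0.6673 -0.6371  0.3073] [0.  0.1 0.7] 0.997
```

View pics/crop2.png

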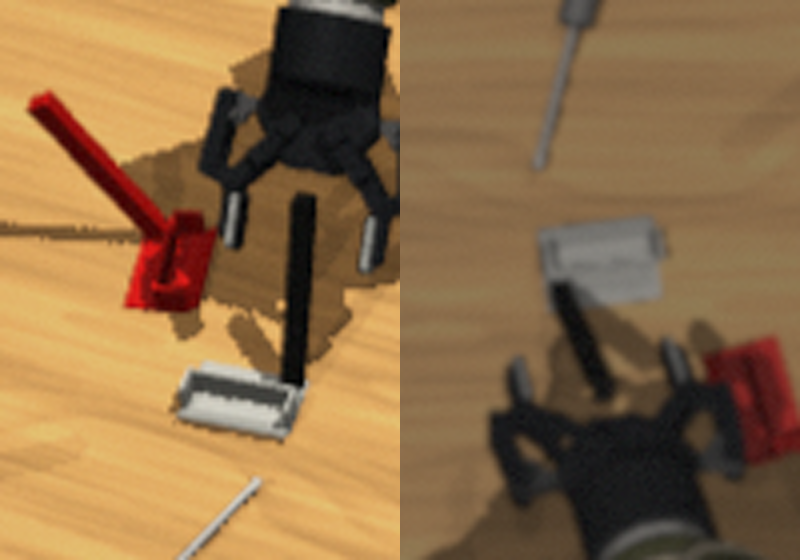

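Jaws straddle the handle: the scene fingertips at crop (233,230) and (372,250) centre on the handle at (302,240). Closing.

{"name": "send_rows", "arguments": {"series": [[0,[0,0,0],[0,0,0]],[0,[0,0,0],[0,0,0]],[0,[0,0,0],[0,0,0]],[0,[0,0,0],[0,0,0]],[0,[0,0,0],[0,0,0]],[0,[0,0,0],[0,0,0]],[0,[0,0,0],[0,0,0]],[0,[0,0,0],[0,0,0]]], "force": 110}}

```text
time_s: 2.7
tcp_pos: [514.3, -267.9, 94.6]
tcp_rot: [0.234, 0.667, -0.638, 0.307]
ft_force: [-2.9, 0.2, 5.6]
gripper_width: 0.148
```

```bash
python3 snap.py 3 190 80 350 150 100 140 4
```

```text
2.7 [-0.952  0.485  1.946  1.257  0.707 -0.501] [ 514.31 -267.86   94.62] [ 0.2339  0.6669 -0.6376  0.3067] [-2.9  0.2  5.6] 0.148
```

View pics/crop3.png

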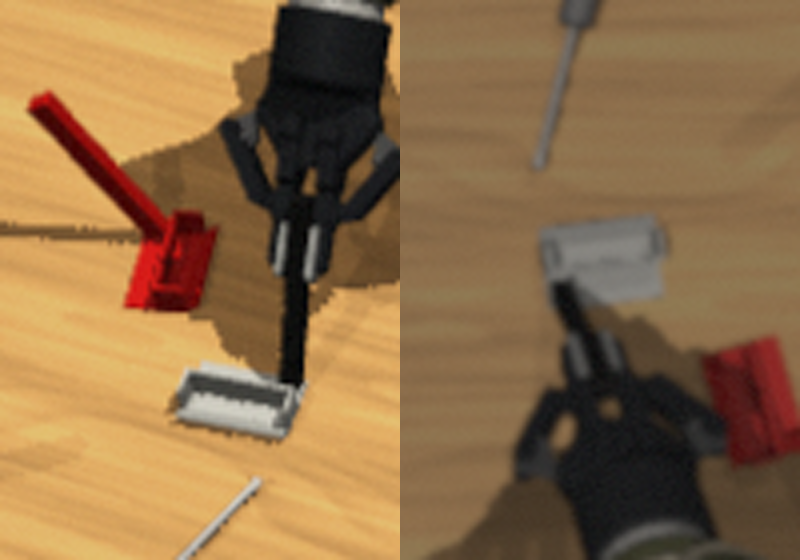

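```bash
cat > go.py <<'E'
from plan import *
import sys
CFG=dict(bin=[666.8,-21.7,.195],pan=[578.3,277.9,-.0757],grip=[-73,31,96.])
if os.path.exists("cfg.json"): CFG.update(json.load(open("cfg.json")))
ALPHA=45
def tgt(frame,x,y,z,pitch,dyaw=0,roll=0):
    if frame=="w": o=np.array([x,y,z],float); yaw=dyaw
    else:
        f=CFG[frame]; o=R.from_euler('z',f[2]).apply([x,y,z])+[f[0],f[1],0]; yaw=f[2]+dyaw
    return scoop2tool(o,yaw,pitch,ALPHA,roll=roll,sgn=-1,grip=np.array(CFG["grip"]))[:2]
def plan(wps,op=0,commit=False):
    """wps: (frame,x,y,z,pitch,dyaw,n); interpolates in tool space between"""
    p0,r0=load(); p,r=p0,r0; out=[]
    for w in wps:
        n=w[6] if len(w)>6 else None
        q,s=tgt(*w[:5],w[5] if len(w)>5 else 0)
        dr=(s*r.inv()).as_rotvec(); d=q-p
        if n is None: n=int(np.ceil(max(np.linalg.norm(d)/40,np.degrees(np.linalg.norm(dr))/8,1)))
        for k in range(1,n+1):
            pk=p+d*k/n; rk=R.from_rotvec(dr*k/n)*r
            out.append([op,np.round((pk-p0)/1000,4).tolist(),np.round((rk*r0.inv()).as_rotvec(),4).tolist()])
        p,r=q,s
    print(len(out),"rows")
    # split into calls of 8 relative to each start
    P,Rr=p0,r0; i=0
    absr=[(p0+np.array(o[1])*1000,R.from_rotvec(o[2])*r0) for o in out]
    while i<len(out):
        ch=absr[i:i+8]; rows=[[op,np.round((a-P)/1000,4).tolist(),np.round((b*Rr.inv()).as_rotvec(),4).tolist()] for a,b in ch]
        print(json.dumps(rows)); l=rows[-1]; P=P+np.array(l[1])*1000; Rr=R.from_rotvec(l[2])*Rr; i+=8
    if commit: save(P,Rr)
E
python3 - <<'E'
from go import *
r0=R.from_matrix(np.c_[[-.9229,-.3851,0],[0,0,-1],[.3851,-.9229,0]])
r0=R.from_quat([-0.13900299,0.69376338,-0.69284932,0.13903371])
save([514.2,-267.72,94.29],R.from_rotvec([0.1967,-0.7627,-0.2695])*r0)
plan([("w",589,-291,60,0,.112,3),("w",589,-291,140,0,.112,3),("bin",-45,0,140,0,0,8),("bin",-45,0,140,0,0,2)],commit=True)
E
```

```text
16 rows
[[0, [0.0001, -0.0002, 0.0201], [0.0, 0.0, 0.0]], [0, [0.0001, -0.0003, 0.0402], [0.0, 0.0, 0.0]], [0, [0.0002, -0.0005, 0.0603], [0.0, 0.0, 0.0]], [0, [0.0002, -0.0005, 0.087], [0.0, 0.0, 0.0]], [0, [0.0002, -0.0005, 0.1136], [0.0, 0.0, 0.0]], [0, [0.0002, -0.0005, 0.1403], [0.0, 0.0, 0.0]], [0, [0.0042, 0.0313, 0.1403], [0.0, -0.0, 0.0104]], [0, [0.0082, 0.0631, 0.1403], [0.0, -0.0, 0.0207]]]
[[0, [0.004, 0.0318, 0.0], [-0.0, 0.0, 0.0104]], [0, [0.008, 0.0636, 0.0], [0.0, 0.0, 0.0208]], [0, [0.012, 0.0954, 0.0], [-0.0, -0.0, 0.0312]], [0, [0.016, 0.1272, 0.0], [-0.0, 0.0, 0.0415]], [0, [0.02, 0.159, 0.0], [-0.0, -0.0, 0.0519]], [0, [0.024, 0.1907, 0.0], [-0.0, -0.0, 0.0623]], [0, [0.024, 0.1907, 0.0], [-0.0, -0.0, 0.0623]], [0, [0.024, 0.1907, 0.0], [-0.0, -0.0, 0.0623]]]
```

{"name": "send_rows", "arguments": {"series": [[0,[0.0001,-0.0002,0.0201],[0,0,0]],[0,[0.0001,-0.0003,0.0402],[0,0,0]],[0,[0.0002,-0.0005,0.0603],[0,0,0]],[0,[0.0002,-0.0005,0.087],[0,0,0]],[0,[0.0002,-0.0005,0.1136],[0,0,0]],[0,[0.0002,-0.0005,0.1403],[0,0,0]],[0,[0.0042,0.0313,0.1403],[0,0,0.0104]],[0,[0.0082,0.0631,0.1403],[0,0,0.0207]]]}}

```text
time_s: 3.6
tcp_pos: [522.2, -204.2, 234.6]
tcp_rot: [0.227, 0.669, -0.635, 0.313]
ft_force: [0.0, 0.7, -2.5]
gripper_width: 0.143
```

{"name": "send_rows", "arguments": {"series": [[0,[0.004,0.0318,0],[0,0,0.0104]],[0,[0.008,0.0636,0],[0,0,0.0208]],[0,[0.012,0.0954,0],[0,0,0.0312]],[0,[0.016,0.1272,0],[0,0,0.0415]],[0,[0.02,0.159,0],[0,0,0.0519]],[0,[0.024,0.1907,0],[0,0,0.0623]],[0,[0.024,0.1907,0],[0,0,0.0623]],[0,[0.024,0.1907,0],[0,0,0.0623]]]}}

```text
time_s: 4.4
tcp_pos: [546.2, -13.5, 234.1]
tcp_rot: [0.205, 0.676, -0.624, 0.333]
ft_force: [-0.0, -0.6, -1.8]
gripper_width: 0.149
```

```bash
python3 snap.py 4 265 110 260 120 100 140 4
```

```text
4.4 [-0.428  0.098  2.005  0.912  0.548  0.266] [546.18 -13.47 234.1 ] [ 0.2051  0.6764 -0.6242  0.3328] [-0.  -0.6 -1.8] 0.149
```

View pics/crop4.png

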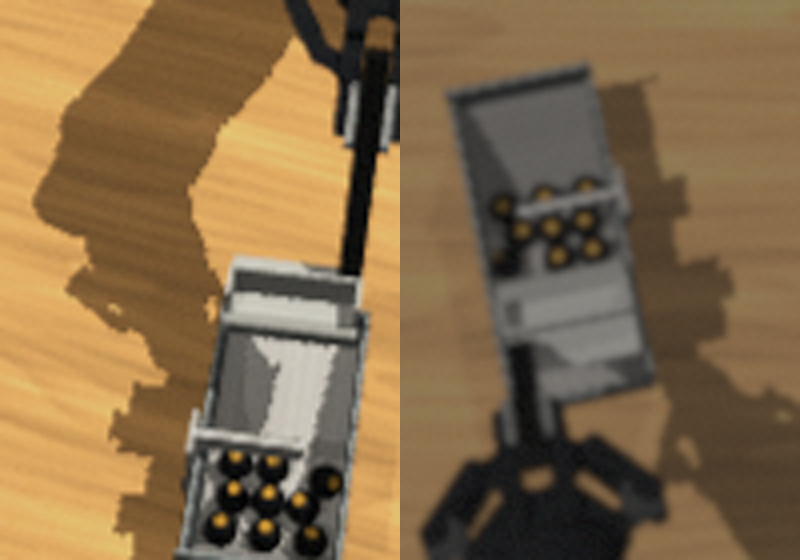

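```bash
cat > ovs.py <<'E'
import sys
from ov import *
import joint
from go import CFG,plan,load
from plan import scoop2tool
from bench import *
def scoop_from_tool(o):
    r=R.from_quat(o["tcp_rot"]); a=np.radians(45); y=np.array([np.sin(a),0,-np.cos(a)]); z=np.array([0,-1.,0]); M=R.from_matrix(np.c_[np.cross(y,z),y,z])
    pv=np.radians(CFG.get("piv",0)); Rs=r*M.inv()*R.from_rotvec([0,pv,0]); g=o["tcp_pos"]-2*r.apply([0,1,0]); org=g-Rs.apply(CFG["grip"])
    return np.r_[org,Rs.as_rotvec()],Rs
if __name__=="__main__":
    n=sys.argv[1]; a=list(map(int,sys.argv[2:])); o=get_obs(); ps,Rs=scoop_from_tool(o)
    B=CFG["bin"]; b=R.from_euler('z',B[2]); print("scoop in bin",b.inv().apply(ps[:3]-[B[0],B[1],0]).round(1),(b.inv()*Rs).as_euler('zyx',degrees=True).round(2))
    m=[([B[0],B[1],0,B[2]],BIN),(ps,SC)]
    s=cv2.imread(f"pics/scene{n}.png");t=cv2.imread(f"pics/top{n}.png");w,h,k=a[4:]
    cv2.imwrite(f"pics/ov{n}.png",np.hstack([overlay(s,"scene",(a[0],a[1]),w,h,k,m),overlay(t,"top",(a[2],a[3]),w,h,k,m)]))
E
python3 ovs.py 4 290 150 270 130 80 110 5
```

```text
scoop in bin [-45.4  -1.  139.7] [-0.1   0.05 -0.05]
```

View pics/ov4.png

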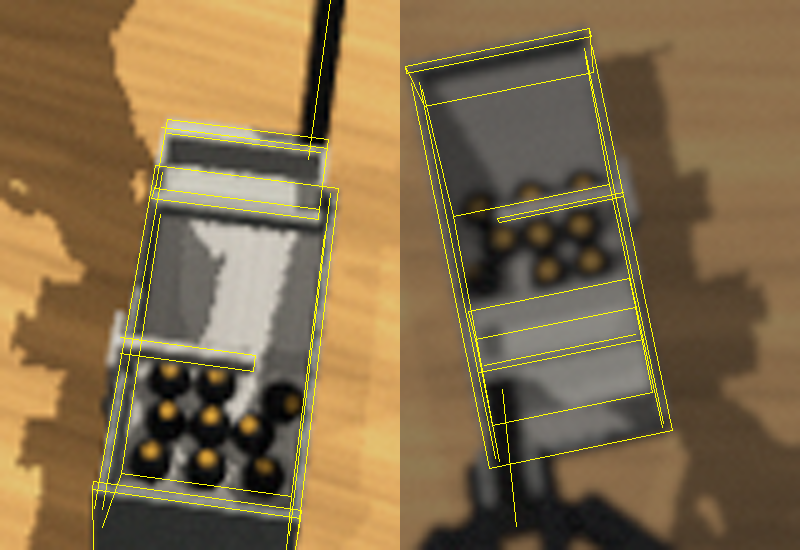

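Run:
```python
from go import *
plan([("bin",-48,0,100,45,0,6),("bin",-48,0,100,45,0,2)],commit=True)
```

```text
8 rows
[[0, [0.0139, 0.0027, -0.0028], [-0.0254, 0.1284, 0.0]], [0, [0.0278, 0.0055, -0.0057], [-0.0507, 0.2568, 0.0]], [0, [0.0416, 0.0082, -0.0085], [-0.0761, 0.3853, 0.0]], [0, [0.0555, 0.011, -0.0114], [-0.1015, 0.5137, 0.0]], [0, [0.0694, 0.0137, -0.0142], [-0.1268, 0.6421, -0.0]], [0, [0.0833, 0.0165, -0.0171], [-0.1522, 0.7705, 0.0]], [0, [0.0833, 0.0165, -0.0171], [-0.1522, 0.7705, 0.0]], [0, [0.0833, 0.0165, -0.0171], [-0.1522, 0.7705, 0.0]]]
```

{"name": "send_rows", "arguments": {"series": [[0,[0.0139,0.0027,-0.0028],[-0.0254,0.1284,0]],[0,[0.0278,0.0055,-0.0057],[-0.0507,0.2568,0]],[0,[0.0416,0.0082,-0.0085],[-0.0761,0.3853,0]],[0,[0.0555,0.011,-0.0114],[-0.1015,0.5137,0]],[0,[0.0694,0.0137,-0.0142],[-0.1268,0.6421,0]],[0,[0.0833,0.0165,-0.0171],[-0.1522,0.7705,0]],[0,[0.0833,0.0165,-0.0171],[-0.1522,0.7705,0]],[0,[0.0833,0.0165,-0.0171],[-0.1522,0.7705,0]]]}}

```text
time_s: 5.3
tcp_pos: [629.9, 1.7, 216.1]
tcp_rot: [0.069, -0.704, 0.704, -0.068]
ft_force: [-0.1, -0.6, -2.2]
gripper_width: 0.147
```

```bash
python3 snap.py 5 265 110 260 120 100 140 4;python3 ovs.py 5 290 150 270 130 80 110 5
```

```text
5.3 [-1.830e-01  5.710e-01  1.198e+00 -1.000e-03  1.374e+00  1.194e+00] [629.89   1.73 216.1 ] [ 0.0688 -0.7036  0.7039 -0.0683] [-0.1 -0.6 -2.2] 0.147
scoop in bin [-48.6  -0.8 100.3] [-0.09 44.94  0.  ]
```

View pics/ov5.png

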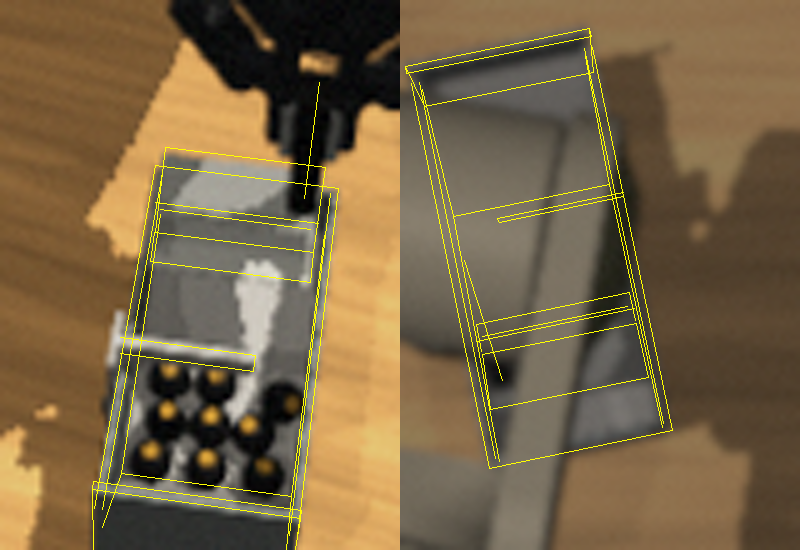

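View pics/crop5.png

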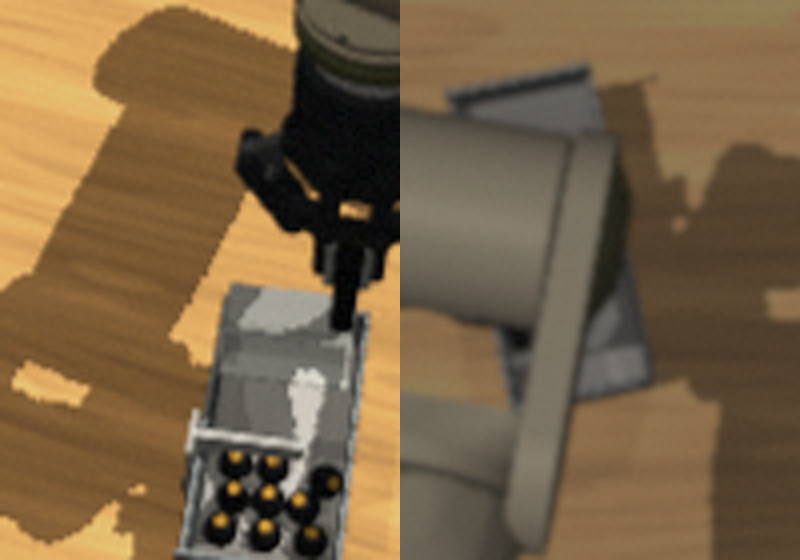

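Run:
```python
from go import *
from bench import *
print(load()[0],get_obs()["tcp_pos"])
plan([("bin",-48,1,45,45,0,3),("bin",-48,1,34,45,0,2),("bin",-48,1,33,45,0,1),("bin",-48,1,33,45,0,2)],commit=True)
```

```text
[629.7    2.58 217.49] [629.09897075   1.78642268 217.80245543]
8 rows
[[0, [-0.0001, 0.0003, -0.0183], [0.0, 0.0, 0.0]], [0, [-0.0002, 0.0006, -0.0367], [0.0, 0.0, 0.0]], [0, [-0.0002, 0.001, -0.055], [0.0, 0.0, 0.0]], [0, [-0.0002, 0.001, -0.0605], [0.0, 0.0, 0.0]], [0, [-0.0002, 0.001, -0.066], [0.0, 0.0, 0.0]], [0, [-0.0002, 0.001, -0.067], [0.0, 0.0, 0.0]], [0, [-0.0002, 0.001, -0.067], [0.0, 0.0, 0.0]], [0, [-0.0002, 0.001, -0.067], [0.0, 0.0, 0.0]]]
```

{"name": "send_rows", "arguments": {"series": [[0,[-0.0001,0.0003,-0.0183],[0,0,0]],[0,[-0.0002,0.0006,-0.0367],[0,0,0]],[0,[-0.0002,0.001,-0.055],[0,0,0]],[0,[-0.0002,0.001,-0.0605],[0,0,0]],[0,[-0.0002,0.001,-0.066],[0,0,0]],[0,[-0.0002,0.001,-0.067],[0,0,0]],[0,[-0.0002,0.001,-0.067],[0,0,0]],[0,[-0.0002,0.001,-0.067],[0,0,0]]]}}

```text
time_s: 6.2
tcp_pos: [630.4, 3.2, 152.3]
tcp_rot: [0.067, -0.703, 0.705, -0.07]
ft_force: [2.1, 0.1, 6.0]
gripper_width: 0.146
```

```bash
python3 snap.py 6 265 110 260 120 100 140 4;python3 ovs.py 6 290 150 270 130 80 110 5
```

```text
6.2 [-0.18   0.622  1.283 -0.002  1.232  1.196] [630.4    3.23 152.34] [ 0.0674 -0.7028  0.7047 -0.0702] [2.1 0.1 6. ] 0.146
scoop in bin [-46.7   0.2  34.8] [ 1.000e-02  4.479e+01 -1.800e-01]
```

View pics/ov6.png

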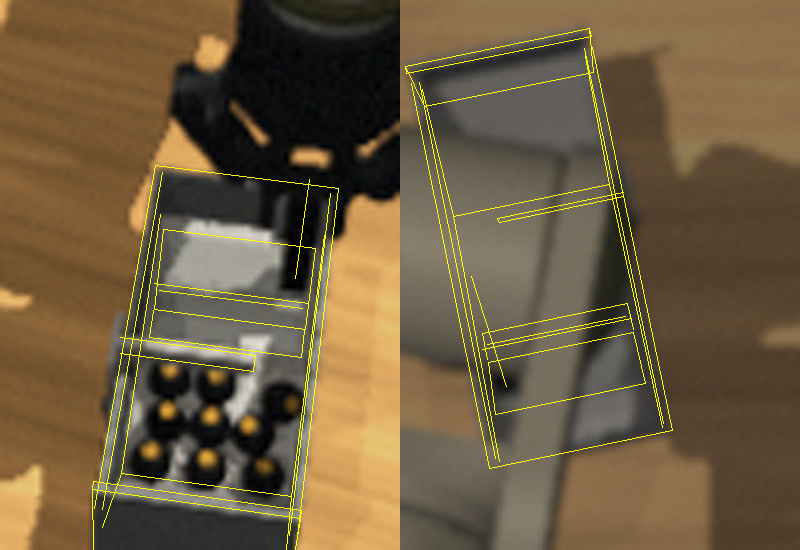

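View pics/crop6.png

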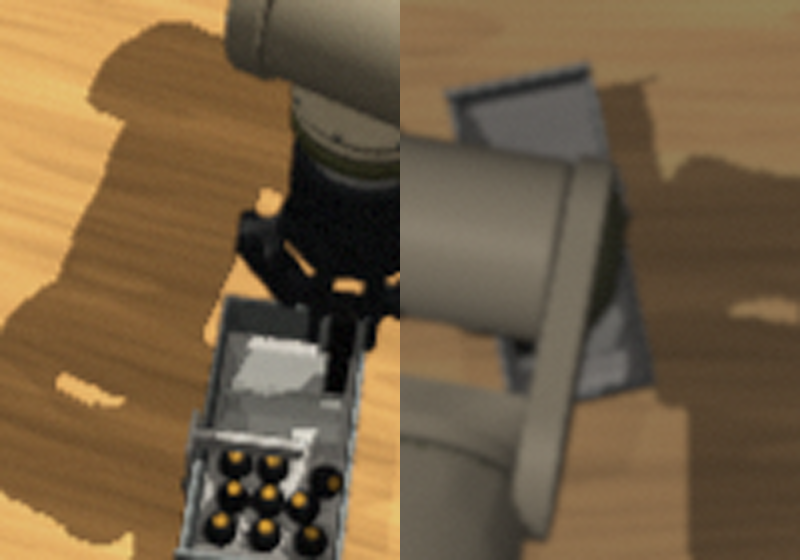

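Run:
```python
from go import *
from bench import *
o=get_obs();print(load()[0],o["tcp_pos"],o["ft_force"])
fl=lambda x:44-.2647*(x+98)
plan([("bin",-44,1,fl(-44)+3.5,45,0,1)]+[("bin",x,1,fl(x)+3.5,45,0,1) for x in (-34,-24,-14,-4,6,16,20)],commit=True)
```

```text
[629.5    3.58 150.49] [630.42516273   3.2374296  152.29827588] [ 2.55159499 -0.45708811  6.1049283 ]
8 rows
[[0, [0.0039, 0.0007, 0.0002], [0.0, 0.0, 0.0]], [0, [0.0137, 0.0027, -0.0024], [0.0, 0.0, 0.0]], [0, [0.0235, 0.0046, -0.0051], [0.0, 0.0, 0.0]], [0, [0.0333, 0.0066, -0.0077], [0.0, 0.0, 0.0]], [0, [0.0431, 0.0085, -0.0104], [0.0, 0.0, 0.0]], [0, [0.0529, 0.0104, -0.013], [0.0, 0.0, 0.0]], [0, [0.0628, 0.0124, -0.0157], [0.0, 0.0, 0.0]], [0, [0.0667, 0.0131, -0.0167], [0.0, 0.0, 0.0]]]
```

{"name": "send_rows", "arguments": {"series": [[0,[0.0039,0.0007,0.0002],[0,0,0]],[0,[0.0137,0.0027,-0.0024],[0,0,0]],[0,[0.0235,0.0046,-0.0051],[0,0,0]],[0,[0.0333,0.0066,-0.0077],[0,0,0]],[0,[0.0431,0.0085,-0.0104],[0,0,0]],[0,[0.0529,0.0104,-0.013],[0,0,0]],[0,[0.0628,0.0124,-0.0157],[0,0,0]],[0,[0.0667,0.0131,-0.0167],[0,0,0]]]}}

```text
time_s: 7.1
tcp_pos: [696.2, 16.6, 134.8]
tcp_rot: [0.069, -0.703, 0.704, -0.068]
ft_force: [-2.6, 0.5, 8.2]
gripper_width: 0.144
```

```bash
python3 snap.py 7 265 110 260 120 100 140 4;python3 ovs.py 7 290 150 270 130 80 110 5
```

```text
7.1 [-0.143  0.79   1.033 -0.002  1.319  1.233] [696.23  16.59 134.85] [ 0.0693 -0.7031  0.7044 -0.0683] [-2.6  0.5  8.2] 0.144
scoop in bin [20.9  0.7 17.1] [ 1.000e-02  4.492e+01 -1.100e-01]
```

View pics/ov7.png

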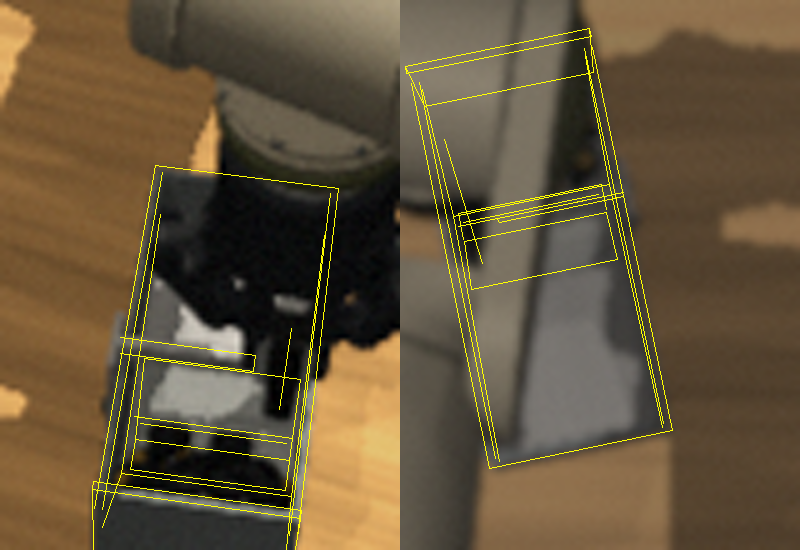

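View pics/crop7.png

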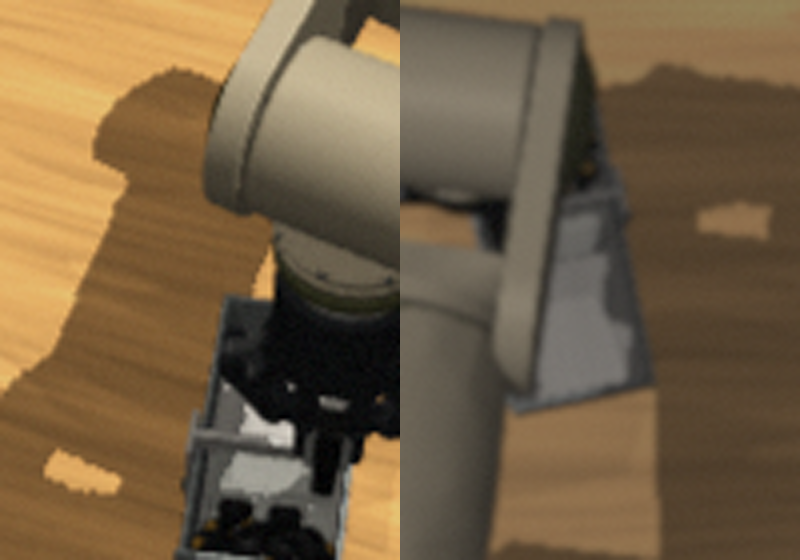

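Run:
```python
from go import *
plan([("bin",x,1,z,p,0,1) for x,z,p in [(24,20,40),(28,23,34),(31,25,28),(34,26,21),(37,26,14),(39,26,7),(41,27,0),(43,31,-6)]],commit=True)
```

```text
8 rows
[[0, [-0.0062, -0.0012, 0.0047], [0.0169, -0.0856, 0.0]], [0, [-0.0145, -0.0028, 0.0077], [0.0372, -0.1883, 0.0]], [0, [-0.0236, -0.0046, 0.0083], [0.0575, -0.2911, 0.0]], [0, [-0.0346, -0.0068, 0.0062], [0.0812, -0.4109, -0.0]], [0, [-0.045, -0.0088, 0.0013], [0.1048, -0.5308, 0.0]], [0, [-0.0557, -0.011, -0.0052], [0.1285, -0.6506, -0.0]], [0, [-0.0656, -0.0129, -0.0122], [0.1522, -0.7705, 0.0]], [0, [-0.073, -0.0144, -0.0162], [0.1725, -0.8732, 0.0]]]
```

{"name": "send_rows", "arguments": {"series": [[0,[-0.0062,-0.0012,0.0047],[0.0169,-0.0856,0]],[0,[-0.0145,-0.0028,0.0077],[0.0372,-0.1883,0]],[0,[-0.0236,-0.0046,0.0083],[0.0575,-0.2911,0]],[0,[-0.0346,-0.0068,0.0062],[0.0812,-0.4109,0]],[0,[-0.045,-0.0088,0.0013],[0.1048,-0.5308,0]],[0,[-0.0557,-0.011,-0.0052],[0.1285,-0.6506,0]],[0,[-0.0656,-0.0129,-0.0122],[0.1522,-0.7705,0]],[0,[-0.073,-0.0144,-0.0162],[0.1725,-0.8732,0]]]}}

```text
time_s: 8.0
tcp_pos: [637.3, 8.9, 125.0]
tcp_rot: [0.181, 0.691, -0.622, 0.32]
ft_force: [4.5, -19.8, -3.9]
gripper_width: 0.146
```

```bash
python3 snap.py 8 265 110 260 120 100 140 4;python3 ovs.py 8 290 150 270 130 80 110 5
```

```text
8.0 [-0.303  0.464  1.827  1.085  0.402  0.127] [637.29   8.88 125.03] [ 0.1807  0.6909 -0.6225  0.3203] [  4.5 -19.8  -3.9] 0.146
scoop in bin [43.7  8.  25.6] [1.33 3.18 1.15]
```

View pics/ov8.png

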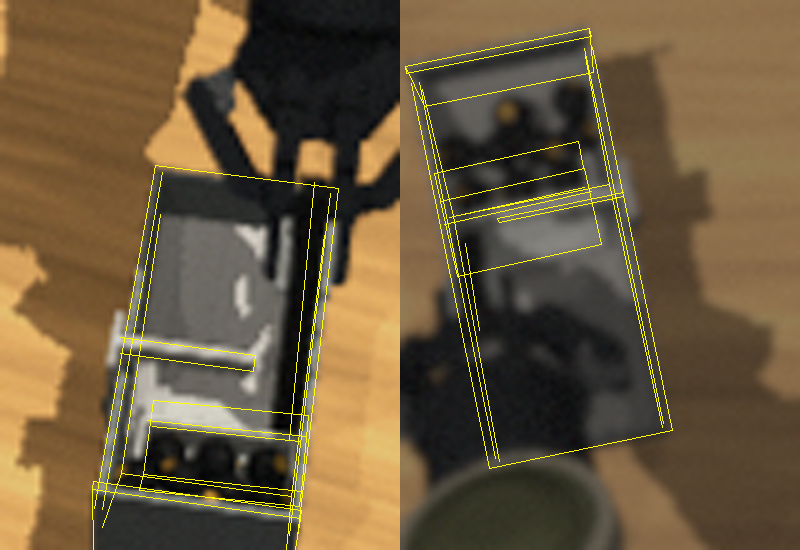

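View pics/crop8.png

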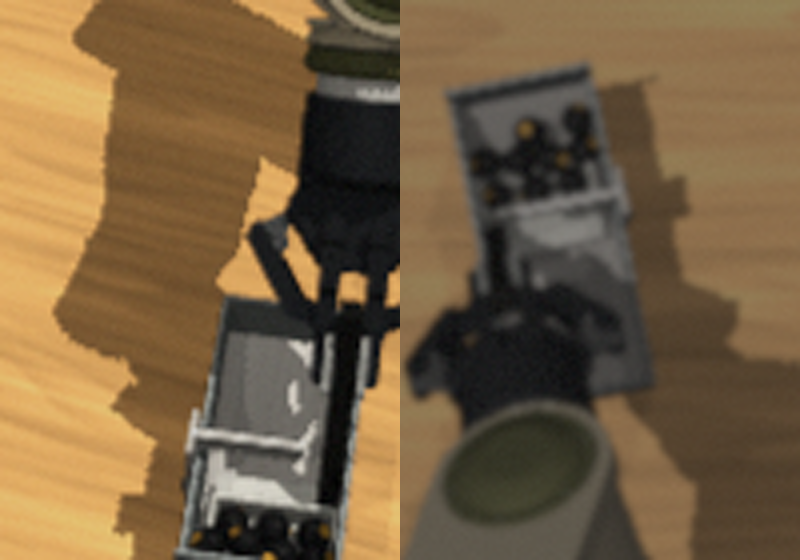

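{"name": "send_rows", "arguments": {"series": [[0,[0,0,0],[0,0,0]],[0,[0,0,0],[0,0,0]],[0,[0,0,0],[0,0,0]]]}}

```text
time_s: 8.4
tcp_pos: [637.7, 8.6, 125.1]
tcp_rot: [0.18, 0.691, -0.623, 0.319]
ft_force: [0.8, -19.7, -2.3]
gripper_width: 0.146
```

```bash
python3 snap.py 9 265 110 260 120 100 140 4;python3 ovs.py 9 290 150 270 130 80 110 5
```

```text
8.4 [-0.303  0.465  1.825  1.076  0.404  0.136] [637.71   8.61 125.07] [ 0.1802  0.6912 -0.6226  0.3195] [  0.8 -19.7  -2.3] 0.146
scoop in bin [44.2  8.  26. ] [1.38 3.25 1.1 ]
```

View pics/ov9.png

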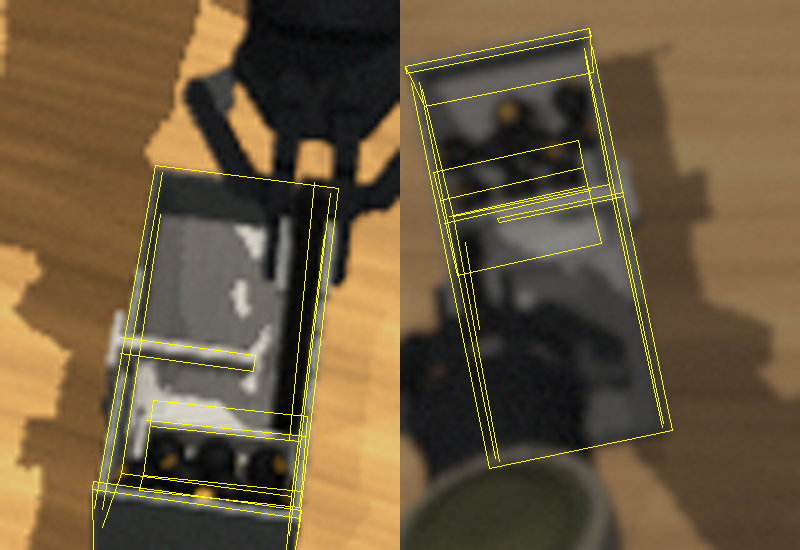

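View pics/crop9.png

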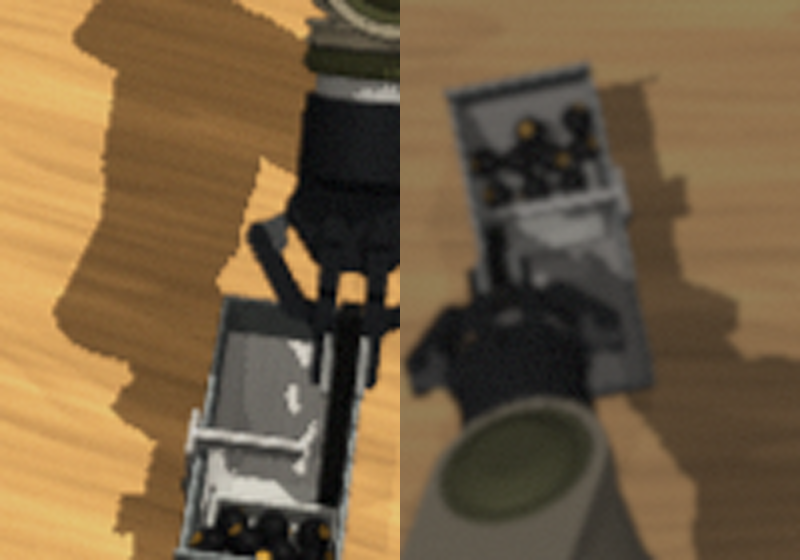

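```bash
cat > fk.py <<'E'
from plan import *
from scipy.optimize import least_squares
Q=np.array([[-1.39841544,.313427783,1.49843862,0,1.33101961,-.223403161],[-.952,.485,1.946,1.257,.707,-.501],[-.428,.098,2.005,.912,.548,.266],[-.183,.571,1.198,-.001,1.374,1.194],[-.18,.622,1.283,-.002,1.232,1.196],[-.303,.465,1.825,1.076,.404,.136],[-.143,.79,1.033,-.002,1.319,1.233]])
P=np.array([[202.35,-484.175,247.746],[514.31,-267.86,94.62],[546.18,-13.47,234.1],[629.89,1.73,216.1],[630.4,3.23,152.34],[637.71,8.61,125.07],[696.23,16.59,134.85]])
T=np.array([[-.139,.69376,-.69285,.13903],[.2339,.6669,-.6376,.3067],[.2051,.6764,-.6242,.3328],[.0688,-.7036,.7039,-.0683],[.0674,-.7028,.7047,-.0702],[.1802,.6912,-.6226,.3195],[.0693,-.7031,.7044,-.0683]])
def fk(q,v,s4=1,s6=1):
    a1,d1,L2,a3,L3,L6=v[:6]
    r=R.from_euler('z',q[0]); p=np.array([0,0,d1])+r.apply([a1,0,0]); r=r*R.from_euler('y',q[1]); p=p+r.apply([0,0,L2]); r=r*R.from_euler('y',q[2]); p=p+r.apply([a3,0,L3])
    r=r*R.from_euler('z',s4*q[3])*R.from_euler('y',q[4])*R.from_euler('z',s6*q[5]); return p+r.apply([0,0,L6]),r
if __name__=="__main__":
  for s4 in(1,-1):
   for s6 in (1,-1):
    f=lambda v:np.concatenate([fk(q,v,s4,s6)[0]-p for q,p in zip(Q,P)])
    s=least_squares(f,[0,300,400,0,400,200]); print(s4,s6,s.x.round(1),s.cost)
    # tool offset
    M=[ (fk(q,s.x,s4,s6)[1].inv()*R.from_quat(t)).as_rotvec().round(2) for q,t in zip(Q,T)]; print(M)
E
python3 fk.py
python3 - <<'E'
from bench import *
from plan import *
o=get_obs(); p,r=load(); print(o["tcp_pos"],p,np.degrees((r*R.from_quat(o["tcp_rot"]).inv()).as_rotvec()),o["effort"],o["torque"])
E
```

```text
1 1 [-194.2  440.8  521.4  117.2  567.   433.1] 31817.362305609724
[array([ 1.21, -1.21, -1.21]), array([ 1.21, -1.21, -1.21]), array([ 1.21, -1.21, -1.21]), array([ 1.21, -1.21, -1.21]), array([ 1.21, -1.21, -1.21]), array([ 1.21, -1.21, -1.21]), array([ 1.21, -1.21, -1.21])]
1 -1 [-194.2  440.8  521.4  117.2  567.   433.1] 31817.362305609742
[array([ 0.96, -1.53, -1.53]), array([ 0.55, -1.9 , -1.9 ]), array([ 1.41, -0.81, -0.81]), array([1.48, 0.64, 0.64]), array([1.47, 0.64, 0.64]), array([ 1.33, -1.01, -1.01]), array([1.46, 0.7 , 0.7 ])]
-1 1 [ 586.2 -519.4  190.7 -196.5 -114.7 -347.2] 59234.52848921271
[array([ 1.21, -1.21, -1.21]), array([ 0.9 , -0.48,  1.43]), array([ 0.81, -0.24,  0.36]), array([ 1.21, -1.21, -1.21]), array([ 1.21, -1.21, -1.21]), array([0.95, 0.04, 0.67]), array([ 1.21, -1.21, -1.21])]
-1 -1 [ 586.2 -519.4  190.7 -196.5 -114.7 -347.2] 59234.52848921251
[array([ 0.96, -1.53, -1.53]), array([ 0.51, -0.79,  0.51]), array([ 0.87, -0.01,  0.86]), array([1.48, 0.64, 0.64]), array([1.48, 0.64, 0.64]), array([0.95, 0.17, 0.92]), array([1.46, 0.7 , 0.7 ])]
[637.70573779   8.60111655 125.07372741] [623.2    2.28 117.59] [ 0.74516955 -9.26514827 -1.46526587] [ 13.90553266 -43.29216957 -18.04543555   1.8797902    6.4008978
   0.2287781 ] [-4.29865687  0.61401614 -3.27185976]
```

```bash
cat > fk2.py <<'E'
from fk import *
M=R.from_rotvec([1.2092,-1.2092,-1.2092])
def fk2(q,v):
    a1,d1,L2,a3,L3,L6,y1,y5,x4,z0x,=v
    r=R.from_euler('z',q[0]); p=np.array([0,0,d1])+r.apply([a1,y1,0]); r=r*R.from_euler('y',q[1]); p=p+r.apply([0,0,L2]); r=r*R.from_euler('y',q[2]); p=p+r.apply([a3,0,L3])
    r=r*R.from_euler('z',q[3]); p=p+r.apply([x4,y5,0]); r=r*R.from_euler('y',q[4]); p=p+r.apply([z0x,0,0]); r=r*R.from_euler('z',q[5]); return p+r.apply([0,0,L6]),r*M
if __name__=="__main__":
    f=lambda v:np.concatenate([np.concatenate([fk2(q,v)[0]-p for q,p in zip(Q,P)]),v*.001])
    s=least_squares(f,[0,300,400,0,400,200,0,0,0,0]); print(s.x.round(1),s.cost); print(f(s.x)[:21].reshape(-1,3).round(1))
    np.save("fk.npy",s.x)
E
python3 fk2.py
```

```text
[ 4.000e-01  2.014e+02  4.390e+02  3.920e+01  3.970e+02  2.387e+02
  1.163e+02  1.000e-01 -3.000e-01 -0.000e+00] 0.4697077182156681
[[ 0.1  0.   0. ]
 [-0.1 -0.1  0. ]
 [ 0.1 -0.1  0.2]
 [-0.2 -0.2 -0.3]
 [-0.1 -0.1  0.2]
 [-0.1  0.1 -0.2]
 [ 0.2  0.2  0.1]]
```

```bash
cat > ik.py <<'E'
from fk2 import *
V=np.load("fk.npy")
LO=np.array([-2.94,-.97,.19,-1.23,.02,-2.88]);HI=np.array([2.94,2.17,2.56,4.37,3.11,2.88])
def ik(p,r,q0):
    def f(q):
        a,b=fk2(q,V); return np.r_[(a-p)/10,(b*r.inv()).as_rotvec()*10]
    s=least_squares(f,np.clip(q0,LO+1e-3,HI-1e-3),bounds=(LO,HI)); return s.x,s.cost
E
python3 - <<'E'
from ik import *
from go import tgt
from bench import *
q0=get_obs()["qpos"]; p,r=load()
print(q0.round(3)); print("cmd",*ik(p,r,q0))
for x,z,a in [(44,30,0),(44,35,-6),(44,45,-6),(50,61,0),(18,61,0),(-15,61,0),(-15,120,0),(44,60,-10)]:
    q,c=ik(*tgt("bin",x,1,z,a),q0); print(x,z,a,q.round(2),round(c,4))
E
```

```text
[-0.303  0.465  1.825  1.076  0.404  0.136]
cmd [-0.34134205  0.46483321  1.96426866  1.80341586  0.42041251 -0.61189999] 2.4049751584357028e-27
44 30 0 [-0.31  0.46  1.88  1.33  0.36 -0.11] 0.0
44 35 -6 [-0.34  0.46  1.96  1.78  0.42 -0.59] 0.0
44 45 -6 [-0.34  0.44  1.95  1.72  0.41 -0.52] 0.0
50 61 0 [-0.3   0.41  1.84  1.13  0.38  0.11] 0.0
18 61 0 [-0.34  0.35  1.93  1.2   0.4  -0.  ] 0.0
-15 61 0 [-0.38  0.3   2.02  1.27  0.42 -0.1 ] 0.0
-15 120 0 [-0.38  0.19  1.96  0.96  0.49  0.24] 0.0
44 60 -10 [-0.36  0.42  2.    1.9   0.47 -0.7 ] 0.0
```

Run:
```python
from ik import *
from go import tgt
from bench import *
o=get_obs(); r=R.from_quat(o["tcp_rot"]); p=o["tcp_pos"]
for y,pit in [(4,3),(0,3)]:
    q,s=tgt("bin",44.2,y,27,pit); print((q-p).round(2),(s*r.inv()).as_rotvec().round(4), ik(q,s,o["qpos"])[0].round(3))
```

```text
[ 0.4  -0.29  0.13] [-0.0193 -0.008  -0.024 ] [-0.29   0.462  1.832  1.083  0.361  0.143]
[ 1.17 -4.22  0.13] [-0.0193 -0.008  -0.024 ] [-0.298  0.463  1.829  1.082  0.367  0.138]
```

{"name": "send_rows", "arguments": {"series": [[0,[0.0004,-0.0014,0.0005],[-0.0064,-0.0027,-0.008]],[0,[0.0008,-0.0028,0.0005],[-0.0129,-0.0053,-0.016]],[0,[0.0012,-0.0042,0.001],[-0.0193,-0.008,-0.024]],[0,[0.0012,-0.0042,0.001],[-0.0193,-0.008,-0.024]]]}}

```text
time_s: 8.9
tcp_pos: [637.6, 8.8, 125.3]
tcp_rot: [0.185, 0.685, -0.629, 0.317]
ft_force: [1.6, -6.5, -3.9]
gripper_width: 0.146
```

```bash
python3 snap.py 10 265 110 260 120 100 140 4;python3 ovs.py 10 290 150 270 130 80 110 5
```

```text
8.9 [-0.294  0.462  1.83   1.077  0.377  0.146] [637.62   8.78 125.34] [ 0.1852  0.6853 -0.6289  0.3171] [ 1.6 -6.5 -3.9] 0.146
scoop in bin [43.9  5.8 26.8] [0.47 3.12 0.42]
```

View pics/ov10.png

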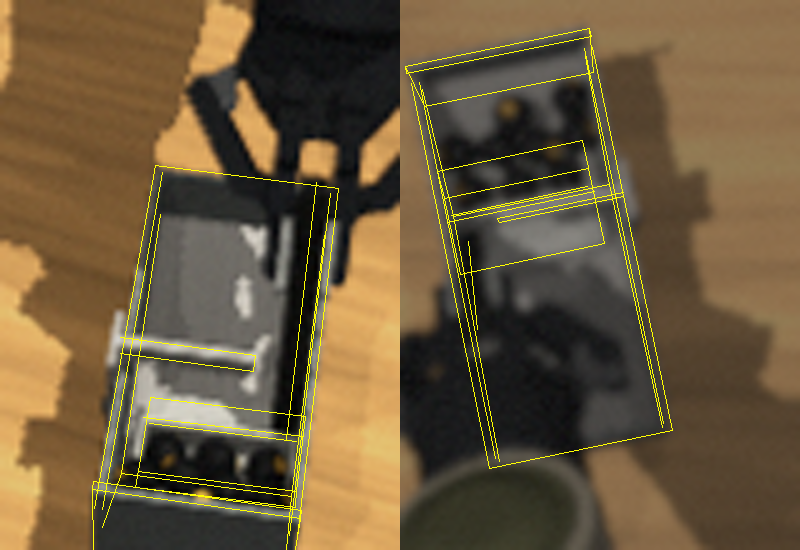

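```bash
cat > corr.py <<'E'
import sys
from ik import *
from go import tgt
from bench import *
o=get_obs(); r=R.from_quat(o["tcp_rot"]); p=o["tcp_pos"]; print(o["ft_force"].round(1))
x,y,z,a=map(float,sys.argv[1:5])
q,s=tgt("bin",x,y,z,a); print((q-p).round(1),(s*r.inv()).as_rotvec().round(4), (ik(q,s,o["qpos"])[0]-o["qpos"]).round(2))
E
python3 corr.py 44 -1 27 3
```

```text
[ 1.  -6.5 -3.3]
[ 1.2 -5.4 -0.2] [-0.0072 -0.0035 -0.0082] [-0.01  0.   -0.    0.01 -0.01 -0.01]
```

{"name": "send_rows", "arguments": {"series": [[0,[0.0006,-0.0027,0],[-0.0036,-0.0018,-0.0041]],[0,[0.0012,-0.0054,0],[-0.0072,-0.0035,-0.0082]],[0,[0.0012,-0.0054,0],[-0.0072,-0.0035,-0.0082]]]}}

```text
time_s: 9.3
tcp_pos: [638.6, 4.7, 125.4]
tcp_rot: [0.187, 0.683, -0.631, 0.317]
ft_force: [-0.1, 0.2, -2.5]
gripper_width: 0.145
```

```bash
python3 snap.py 11 265 110 260 120 100 140 4;python3 ovs.py 11 290 150 270 130 80 110 5; python3 corr.py 44 0 27 3
```

```text
9.3 [-0.299  0.463  1.828  1.08   0.371  0.14 ] [638.64   4.67 125.36] [ 0.1874  0.6827 -0.6312  0.3167] [-0.1  0.2 -2.5] 0.145
scoop in bin [44.2  0.8 27.2] [0.13 3.   0.13]
[-0.2  0.4 -2.1]
[-0.  -0.4 -0.3] [-0.0023 -0.0004 -0.0023] [ 0.  0.  0.  0. -0. -0.]
```

View pics/ov11.png

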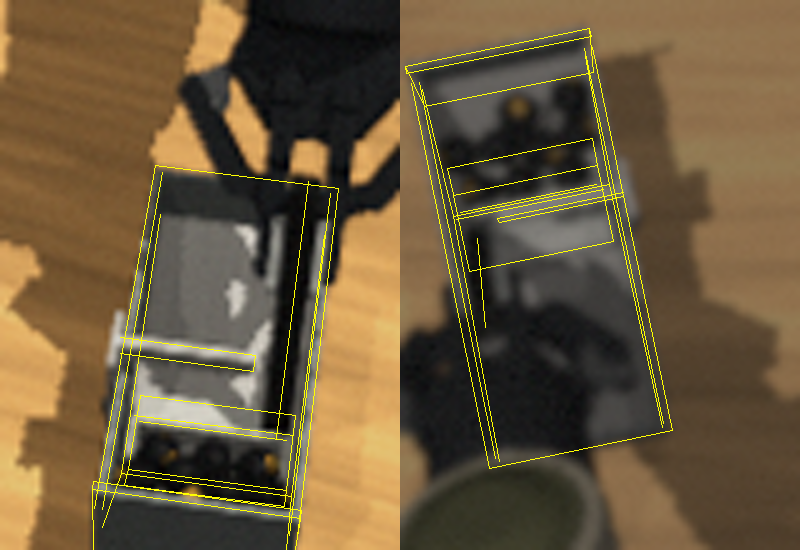

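Run:
```python
import cv2,numpy as np
s=cv2.imread("pics/scene11.png");t=cv2.imread("pics/top11.png")
f=lambda im,x,y,w,h,k:cv2.resize(im[y:y+h,x:x+w],None,fx=k,fy=k,interpolation=cv2.INTER_CUBIC)
im=np.hstack([f(s,305,215,50,50,8),f(t,268,130,50,50,8)]); cv2.imwrite("pics/z11.png",cv2.convertScaleAbs(im,alpha=1.8,beta=10))
```

```text
(no output)
```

View pics/z11.png

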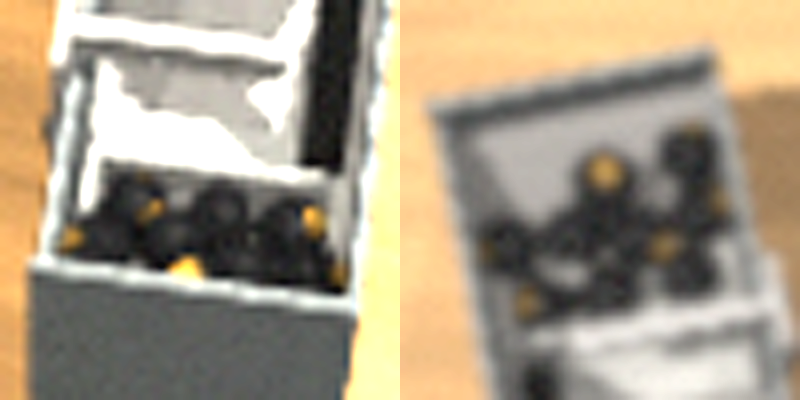

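```bash
cat > mv.py <<'E'
from ik import *
from go import *
from bench import get_obs
def sync():
    o=get_obs(); save(o["tcp_pos"],R.from_quat(o["tcp_rot"])); return o
def plan2(wps,op=0):
    """plan + report max joint step per row"""
    p0,r0=load(); o=get_obs(); q=o["qpos"]; p,r=p0,r0; mx=[]
    for w in wps:
        P,S=tgt(*w[:5],w[5]); n=w[6]; dr=(S*r.inv()).as_rotvec(); d=P-p
        for k in range(1,n+1):
            qn,c=ik(p+d*k/n,R.from_rotvec(dr*k/n)*r,q); mx.append(abs(qn-q).max()); q=qn
        p,r=P,S
    print("max dq/row",np.round(mx,2),"q",q.round(2),"cost",c)
    plan(wps,op,commit=True)
E
python3 - <<'E'
from mv import *
o=sync(); print(o["ft_force"])
plan2([("bin",50,.5,31,-8,0,10),("bin",54,.5,33,-16,0,6)])
E
```

```text
[-0.2012049   0.39089863 -2.07157752]
max dq/row [0.09 0.09 0.1  0.1  0.09 0.09 0.08 0.08 0.07 0.07 0.08 0.07 0.06 0.05
 0.05 0.04] q [-0.38  0.54  2.05  2.24  0.64 -1.08] cost 4.1482065811772247e-29
16 rows
[[0, [-0.0011, -0.0002, -0.0011], [0.0035, -0.0189, -0.0002]], [0, [-0.0023, -0.0004, -0.0022], [0.007, -0.0377, -0.0005]], [0, [-0.0034, -0.0006, -0.0032], [0.0105, -0.0566, -0.0007]], [0, [-0.0046, -0.0009, -0.0043], [0.0141, -0.0755, -0.001]], [0, [-0.0057, -0.0011, -0.0054], [0.0176, -0.0944, -0.0012]], [0, [-0.0068, -0.0013, -0.0065], [0.0211, -0.1132, -0.0015]], [0, [-0.008, -0.0015, -0.0076], [0.0246, -0.1321, -0.0017]], [0, [-0.0091, -0.0017, -0.0086], [0.0281, -0.151, -0.002]]]
[[0, [-0.0012, -0.0002, -0.0011], [0.0035, -0.0189, -0.0002]], [0, [-0.0023, -0.0004, -0.0022], [0.0071, -0.0377, -0.0005]], [0, [-0.0034, -0.0006, -0.004], [0.0116, -0.0606, -0.0005]], [0, [-0.0045, -0.0009, -0.0057], [0.0161, -0.0834, -0.0005]], [0, [-0.0057, -0.0011, -0.0075], [0.0206, -0.1062, -0.0004]], [0, [-0.0068, -0.0013, -0.0092], [0.0251, -0.129, -0.0005]], [0, [-0.0079, -0.0015, -0.011], [0.0296, -0.1518, -0.0005]], [0, [-0.009, -0.0018, -0.0127], [0.0342, -0.1747, -0.0005]]]
```

{"name": "send_rows", "arguments": {"series": [[0,[-0.0011,-0.0002,-0.0011],[0.0035,-0.0189,-0.0002]],[0,[-0.0023,-0.0004,-0.0022],[0.007,-0.0377,-0.0005]],[0,[-0.0034,-0.0006,-0.0032],[0.0105,-0.0566,-0.0007]],[0,[-0.0046,-0.0009,-0.0043],[0.0141,-0.0755,-0.001]],[0,[-0.0057,-0.0011,-0.0054],[0.0176,-0.0944,-0.0012]],[0,[-0.0068,-0.0013,-0.0065],[0.0211,-0.1132,-0.0015]],[0,[-0.008,-0.0015,-0.0076],[0.0246,-0.1321,-0.0017]],[0,[-0.0091,-0.0017,-0.0086],[0.0281,-0.151,-0.002]]]}}

```text
time_s: 10.2
tcp_pos: [629.7, 2.8, 117.0]
tcp_rot: [0.24, 0.665, -0.606, 0.364]
ft_force: [-0.4, 0.4, -2.6]
gripper_width: 0.144
```

```bash
cat > z.sh <<'E'
python3 snap.py $1 290 150 270 130 80 110 5; python3 ovs.py $1 290 150 270 130 80 110 5
python3 - $1 <<'P'
import cv2,numpy as np,sys
n=sys.argv[1]
s=cv2.imread(f"pics/scene{n}.png");t=cv2.imread(f"pics/top{n}.png")
f=lambda im,x,y,w,h,k:cv2.resize(im[y:y+h,x:x+w],None,fx=k,fy=k,interpolation=cv2.INTER_CUBIC)
im=np.hstack([f(s,305,205,50,60,8),f(t,268,130,50,60,8)]); cv2.imwrite(f"pics/z{n}.png",cv2.convertScaleAbs(im,alpha=1.8,beta=10))
P
E
bash z.sh 12
```

```text
10.2 [-0.335  0.475  1.944  1.785  0.412 -0.588] [629.66   2.81 117.01] [ 0.2401  0.665  -0.6062  0.3643] [-0.4  0.4 -2.6] 0.144
scoop in bin [48.7  0.3 29.6] [-0.03 -5.77  0.02]
```

View pics/z12.png

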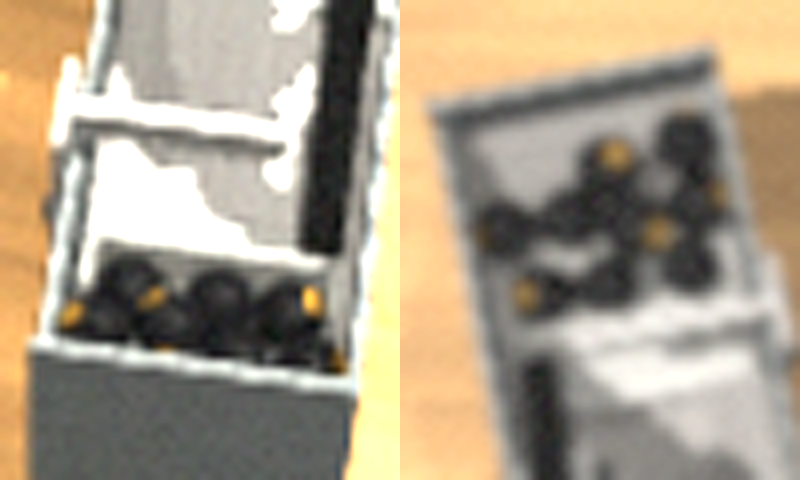

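{"name": "send_rows", "arguments": {"series": [[0,[-0.0012,-0.0002,-0.0011],[0.0035,-0.0189,-0.0002]],[0,[-0.0023,-0.0004,-0.0022],[0.0071,-0.0377,-0.0005]],[0,[-0.0034,-0.0006,-0.004],[0.0116,-0.0606,-0.0005]],[0,[-0.0045,-0.0009,-0.0057],[0.0161,-0.0834,-0.0005]],[0,[-0.0057,-0.0011,-0.0075],[0.0206,-0.1062,-0.0004]],[0,[-0.0068,-0.0013,-0.0092],[0.0251,-0.129,-0.0005]],[0,[-0.0079,-0.0015,-0.011],[0.0296,-0.1518,-0.0005]],[0,[-0.009,-0.0018,-0.0127],[0.0342,-0.1747,-0.0005]]]}}

```text
time_s: 11.1
tcp_pos: [620.8, 1.1, 104.4]
tcp_rot: [0.298, 0.641, -0.571, 0.417]
ft_force: [-0.3, 0.6, -2.2]
gripper_width: 0.151
```

```bash
bash z.sh 13
```

```text
11.1 [-0.376  0.539  2.047  2.235  0.644 -1.076] [620.84   1.08 104.39] [ 0.2981  0.6411 -0.5714  0.4166] [-0.3  0.6 -2.2] 0.151
scoop in bin [53.7  0.3 32.4] [ -0.03 -15.92   0.03]
```

View pics/z13.png

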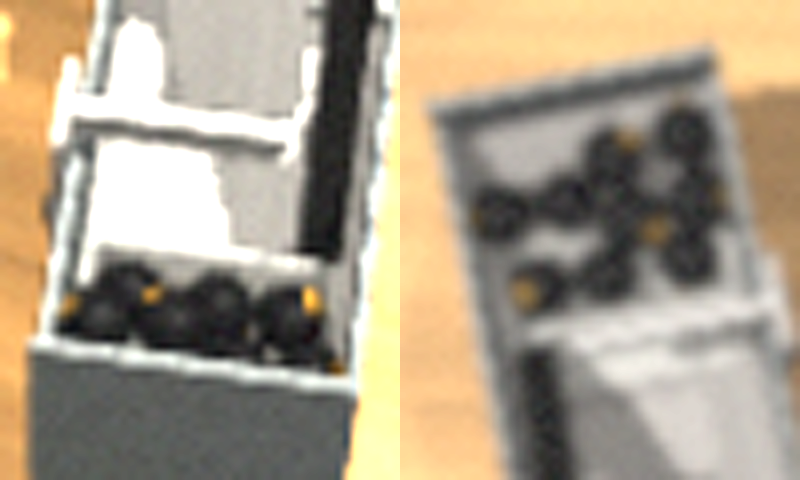

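View pics/ov13.png

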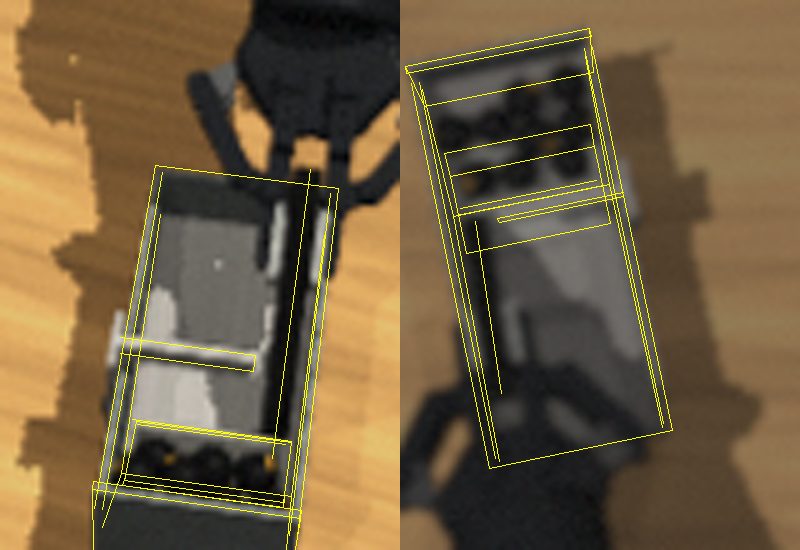

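```bash
cat > balls.py <<'E'
from ov import *
import joint
from go import CFG
B=CFG["bin"]; b=R.from_euler('z',B[2])
def places(O,pitch,n,off,k):
    r=b*R.from_euler('y',pitch,degrees=True); o=b.apply(O)+[B[0],B[1],0]
    P=r.apply([[-2,24,13],[-2,0,13],[-2,-24,13]])+o
    return ((proj(n,P)-off+.5)*k-.5).round(0)
def slope(px,off,k,n="top"):
    u=pc(off,k,px); K,rv,t=CAM[n]; Rm=R.from_rotvec(rv); c=b.inv().apply(-Rm.inv().apply(t)-[B[0],B[1],0]); d=b.inv().apply(Rm.inv().apply(np.linalg.inv(K)@[u[0],u[1],1]))
    s=(.9*c[0]-11.4-c[2])/(d[2]-.9*d[0]); return c+s*d
E
python3 - <<'E'
from balls import *
print("11",places([44.2,.8,24.5],3,"top",(268,130),8).tolist(),places([44.2,.8,24.5],3,"scene",(305,215),8).tolist())
print("13",places([53.7,.3,29.5],-16,"top",(268,130),8).tolist())
for q in [(108,245),(170,235),(255,240),(205,172),(290,150),(310,205)]: print(q,slope(q,(268,130),8).round(1), "rel", R.from_euler('y',3,degrees=True).inv().apply(slope(q,(268,130),8)-[44.2,.8,24.5]).round(1))
E
```

```text
11 [[145.0, 308.0], [217.0, 293.0], [288.0, 279.0]] [[292.0, 233.0], [214.0, 222.0], [136.0, 212.0]]
13 [[143.0, 290.0], [215.0, 275.0], [286.0, 261.0]]
(108, 245) [64.3 32.4 46.5] rel [18.9 31.6 23. ]
(170, 235) [63.5 11.9 45.8] rel [18.2 11.1 22.3]
(255, 240) [ 57.3 -15.   40.2] rel [ 12.2 -15.8  16.3]
(205, 172) [78.9 -3.6 59.6] rel [32.8 -4.4 36.9]
(290, 150) [ 80.2 -32.1  60.8] rel [ 34.1 -32.9  38.1]
(310, 205) [ 63.9 -35.   46.1] rel [ 18.6 -35.8  22.6]
```

```bash
echo '{"grip":[-73,31,98.5]}' > cfg.json
python3 - <<'E'
from mv import *
o=sync(); print(o["ft_force"])
plan2([("bin",54,.5,30.5,-18,0,2),("bin",52,.5,50,-18,0,6)])
E
```

```text
[ 0.25431915 -0.31412427 -2.42660373]
max dq/row [0.03 0.03 0.01 0.01 0.01 0.01 0.01 0.01] q [-0.39  0.51  2.07  2.24  0.67 -1.08] cost 1.117009806999019e-21
8 rows
[[0, [-0.0015, -0.0002, -0.0015], [0.0032, -0.0179, 0.0003]], [0, [-0.003, -0.0004, -0.003], [0.0064, -0.0357, 0.0006]], [0, [-0.0033, -0.0004, 0.0002], [0.0064, -0.0357, 0.0006]], [0, [-0.0037, -0.0005, 0.0035], [0.0064, -0.0357, 0.0006]], [0, [-0.004, -0.0006, 0.0067], [0.0064, -0.0357, 0.0006]], [0, [-0.0043, -0.0006, 0.01], [0.0064, -0.0357, 0.0006]], [0, [-0.0047, -0.0007, 0.0132], [0.0064, -0.0357, 0.0006]], [0, [-0.005, -0.0008, 0.0165], [0.0064, -0.0357, 0.0006]]]
```

{"name": "send_rows", "arguments": {"series": [[0,[-0.0015,-0.0002,-0.0015],[0.0032,-0.0179,0.0003]],[0,[-0.003,-0.0004,-0.003],[0.0064,-0.0357,0.0006]],[0,[-0.0033,-0.0004,0.0002],[0.0064,-0.0357,0.0006]],[0,[-0.0037,-0.0005,0.0035],[0.0064,-0.0357,0.0006]],[0,[-0.004,-0.0006,0.0067],[0.0064,-0.0357,0.0006]],[0,[-0.0043,-0.0006,0.01],[0.0064,-0.0357,0.0006]],[0,[-0.0047,-0.0007,0.0132],[0.0064,-0.0357,0.0006]],[0,[-0.005,-0.0008,0.0165],[0.0064,-0.0357,0.0006]]]}}

```text
time_s: 12.0
tcp_pos: [615.8, 0.1, 121.4]
tcp_rot: [0.31, 0.635, -0.564, 0.427]
ft_force: [-0.1, 0.8, -3.2]
gripper_width: 0.145
```

```bash
bash z.sh 14
```

```text
12.0 [-0.388  0.504  2.071  2.237  0.674 -1.08 ] [6.1580e+02 9.0000e-02 1.2137e+02] [ 0.3095  0.6353 -0.564   0.4272] [-0.1  0.8 -3.2] 0.145
scoop in bin [52.6  0.  51.6] [-1.000e-02 -1.815e+01 -9.000e-02]
```

View pics/z14.png

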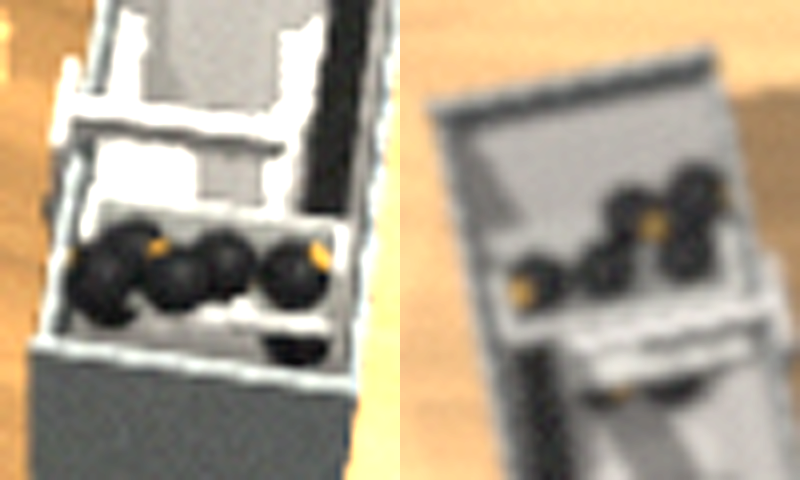

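View pics/ov14.png

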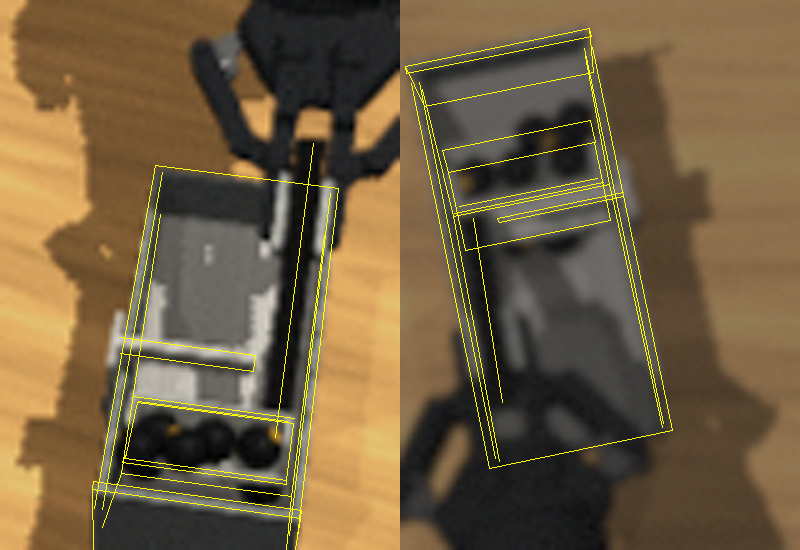

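Five knobs are on the scoop: three in the trough at crop (535,285), (605,270) and (687,250), and two heaped in front at (632,215) and (697,190). Next I level it, slowly.

Run:
```python
from mv import *
o=sync(); print(o["ft_force"])
plan2([("bin",51,.5,50,-8,0,7),("bin",50,.5,52,0,0,9)])
```

```text
[-0.63350756 -0.13378166 -2.06254421]
max dq/row [0.05 0.05 0.06 0.07 0.07 0.08 0.09 0.06 0.07 0.07 0.07 0.08 0.08 0.08
 0.08 0.08] q [-0.31  0.42  1.84  1.16  0.38  0.07] cost 7.775555423730634e-29
16 rows
[[0, [0.0017, 0.0004, 0.0021], [-0.0047, 0.0249, 0.0]], [0, [0.0034, 0.0008, 0.0042], [-0.0094, 0.0497, 0.0]], [0, [0.0051, 0.0012, 0.0063], [-0.0141, 0.0746, 0.0]], [0, [0.0069, 0.0015, 0.0084], [-0.0188, 0.0995, 0.0001]], [0, [0.0086, 0.0019, 0.0104], [-0.0235, 0.1243, 0.0001]], [0, [0.0103, 0.0023, 0.0125], [-0.0282, 0.1492, 0.0001]], [0, [0.012, 0.0027, 0.0146], [-0.0329, 0.1741, 0.0001]], [0, [0.0133, 0.003, 0.0161], [-0.0359, 0.1893, 0.0001]]]
[[0, [0.0013, 0.0002, 0.0014], [-0.003, 0.0152, 0.0]], [0, [0.0026, 0.0005, 0.0028], [-0.006, 0.0304, 0.0]], [0, [0.0039, 0.0007, 0.0043], [-0.009, 0.0456, 0.0]], [0, [0.0051, 0.001, 0.0057], [-0.012, 0.0609, -0.0001]], [0, [0.0064, 0.0012, 0.0071], [-0.015, 0.0761, -0.0]], [0, [0.0077, 0.0015, 0.0086], [-0.018, 0.0913, -0.0]], [0, [0.009, 0.0017, 0.01], [-0.021, 0.1065, -0.0]], [0, [0.0103, 0.002, 0.0114], [-0.024, 0.1217, -0.0]]]
```

{"name": "send_rows", "arguments": {"series": [[0,[0.0017,0.0004,0.0021],[-0.0047,0.0249,0]],[0,[0.0034,0.0008,0.0042],[-0.0094,0.0497,0]],[0,[0.0051,0.0012,0.0063],[-0.0141,0.0746,0]],[0,[0.0069,0.0015,0.0084],[-0.0188,0.0995,0.0001]],[0,[0.0086,0.0019,0.0104],[-0.0235,0.1243,0.0001]],[0,[0.0103,0.0023,0.0125],[-0.0282,0.1492,0.0001]],[0,[0.012,0.0027,0.0146],[-0.0329,0.1741,0.0001]],[0,[0.0133,0.003,0.0161],[-0.0359,0.1893,0.0001]]]}}

```text
time_s: 12.9
tcp_pos: [629.3, 3.2, 137.3]
tcp_rot: [0.247, 0.663, -0.602, 0.371]
ft_force: [-0.7, 1.0, -1.9]
gripper_width: 0.144
```

{"name": "send_rows", "arguments": {"series": [[0,[0.0013,0.0002,0.0014],[-0.003,0.0152,0]],[0,[0.0026,0.0005,0.0028],[-0.006,0.0304,0]],[0,[0.0039,0.0007,0.0043],[-0.009,0.0456,0]],[0,[0.0051,0.001,0.0057],[-0.012,0.0609,-0.0001]],[0,[0.0064,0.0012,0.0071],[-0.015,0.0761,0]],[0,[0.0077,0.0015,0.0086],[-0.018,0.0913,0]],[0,[0.009,0.0017,0.01],[-0.021,0.1065,0]],[0,[0.0103,0.002,0.0114],[-0.024,0.1217,0]]]}}

```text
time_s: 13.7
tcp_pos: [639.3, 5.2, 148.5]
tcp_rot: [0.205, 0.677, -0.624, 0.332]
ft_force: [-0.5, -0.9, -0.4]
gripper_width: 0.15
```

```bash
bash z.sh 15
```

```text
13.7 [-0.305  0.423  1.842  1.159  0.379  0.07 ] [639.34   5.16 148.5 ] [ 0.2053  0.677  -0.6238  0.3324] [-0.5 -0.9 -0.4] 0.15
scoop in bin [50.2  0.8 51.8] [0.03 0.01 0.02]
```

View pics/z15.png

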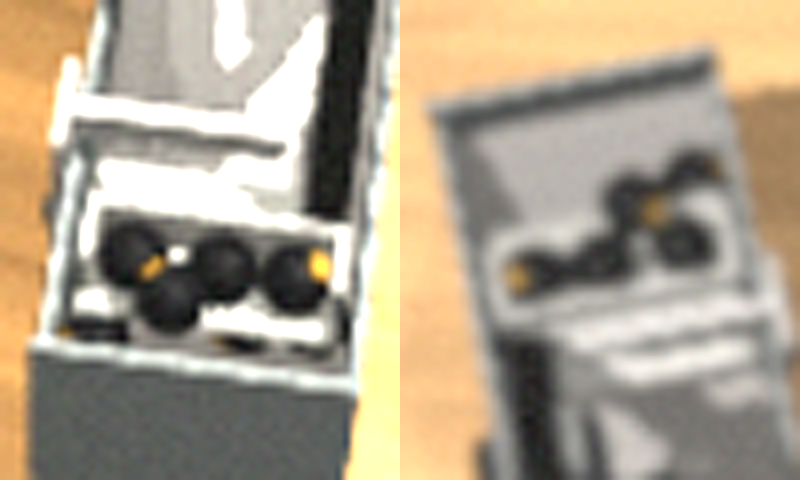

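View pics/ov15.png

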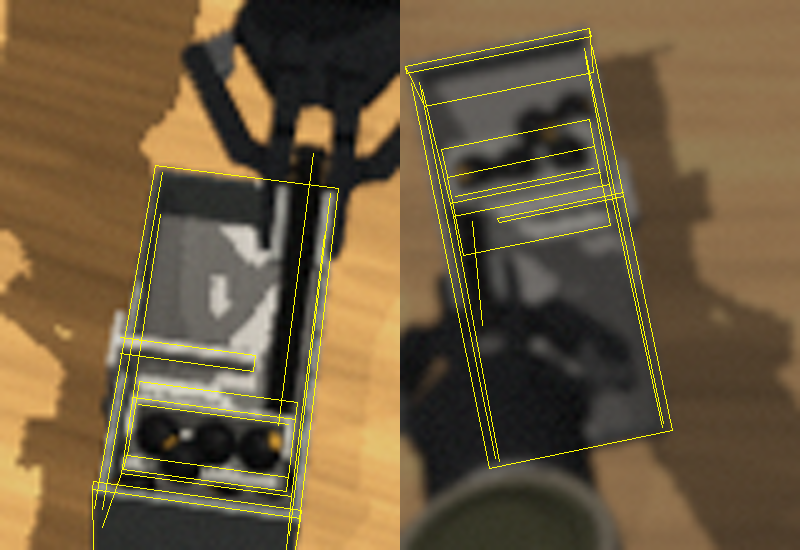

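Run:
```python
from mv import *
o=sync(); print(o["ft_force"])
plan2([("bin",50,.5,60.5,0,0,3),("bin",34,.5,60.5,0,0,3),("bin",34,.5,60.5,0,0,2)])
```

```text
[-1.5073458  -0.09416802 -0.2522281 ]
max dq/row [0.02 0.02 0.02 0.02 0.02 0.02 0.   0.  ] q [-0.32  0.38  1.88  1.16  0.39  0.06] cost 1.958429164789595e-28
8 rows
[[0, [0.0, -0.0001, 0.0029], [-0.0001, -0.0001, -0.0002]], [0, [-0.0001, -0.0001, 0.0058], [-0.0003, -0.0001, -0.0004]], [0, [-0.0001, -0.0002, 0.0087], [-0.0004, -0.0002, -0.0005]], [0, [-0.0054, -0.0012, 0.0087], [-0.0004, -0.0002, -0.0005]], [0, [-0.0106, -0.0023, 0.0087], [-0.0004, -0.0002, -0.0005]], [0, [-0.0158, -0.0033, 0.0087], [-0.0004, -0.0002, -0.0005]], [0, [-0.0158, -0.0033, 0.0087], [-0.0004, -0.0002, -0.0005]], [0, [-0.0158, -0.0033, 0.0087], [-0.0004, -0.0002, -0.0005]]]
```

{"name": "send_rows", "arguments": {"series": [[0,[0,-0.0001,0.0029],[-0.0001,-0.0001,-0.0002]],[0,[-0.0001,-0.0001,0.0058],[-0.0003,-0.0001,-0.0004]],[0,[-0.0001,-0.0002,0.0087],[-0.0004,-0.0002,-0.0005]],[0,[-0.0054,-0.0012,0.0087],[-0.0004,-0.0002,-0.0005]],[0,[-0.0106,-0.0023,0.0087],[-0.0004,-0.0002,-0.0005]],[0,[-0.0158,-0.0033,0.0087],[-0.0004,-0.0002,-0.0005]],[0,[-0.0158,-0.0033,0.0087],[-0.0004,-0.0002,-0.0005]],[0,[-0.0158,-0.0033,0.0087],[-0.0004,-0.0002,-0.0005]]]}}

```text
time_s: 14.6
tcp_pos: [623.5, 1.7, 157.1]
tcp_rot: [0.206, 0.676, -0.624, 0.332]
ft_force: [0.2, 0.5, -1.3]
gripper_width: 0.144
```

```bash
bash z.sh 16
```

```text
14.6 [-0.323  0.38   1.881  1.155  0.392  0.063] [623.5    1.66 157.14] [ 0.2058  0.6765 -0.6241  0.3324] [ 0.2  0.5 -1.3] 0.144
scoop in bin [33.7  0.3 60. ] [-0.04  0.03 -0.  ]
```

View pics/z16.png

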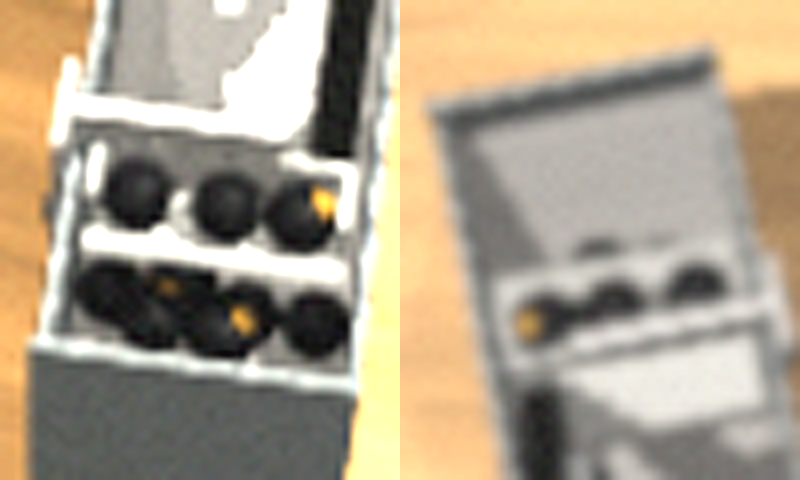

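View pics/ov16.png

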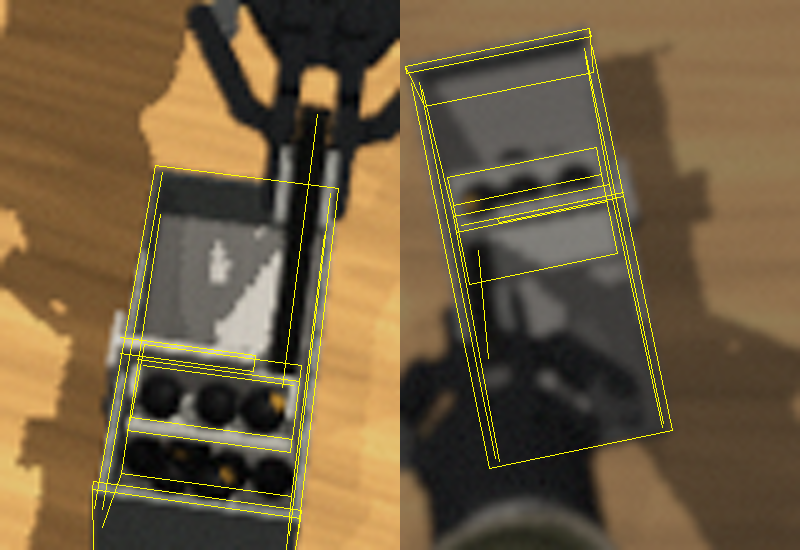

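Run:
```python
from mv import *
o=sync(); print(o["ft_force"])
plan2([("bin",20,.5,60.5,0,0,3),("bin",20,.5,60.5,0,0,1),("bin",-16,.5,60.5,0,0,4)])
```

```text
[-0.17138969  0.57728774 -2.06422171]
max dq/row [0.02 0.01 0.01 0.   0.03 0.03 0.03 0.03] q [-0.38  0.29  2.02  1.25  0.42 -0.09] cost 3.8502944189599644e-26
8 rows
[[0, [-0.0045, -0.0008, 0.0002], [0.0, -0.0002, 0.0002]], [0, [-0.0091, -0.0017, 0.0003], [0.0001, -0.0004, 0.0004]], [0, [-0.0136, -0.0025, 0.0005], [0.0001, -0.0005, 0.0006]], [0, [-0.0136, -0.0025, 0.0005], [0.0001, -0.0005, 0.0006]], [0, [-0.0224, -0.0043, 0.0005], [0.0001, -0.0005, 0.0006]], [0, [-0.0312, -0.006, 0.0005], [0.0001, -0.0005, 0.0006]], [0, [-0.0401, -0.0078, 0.0005], [0.0001, -0.0005, 0.0006]], [0, [-0.0489, -0.0095, 0.0005], [0.0001, -0.0005, 0.0006]]]
```

First to the middle, then a look.

{"name": "send_rows", "arguments": {"series": [[0,[-0.0045,-0.0008,0.0002],[0,-0.0002,0.0002]],[0,[-0.0091,-0.0017,0.0003],[0.0001,-0.0004,0.0004]],[0,[-0.0136,-0.0025,0.0005],[0.0001,-0.0005,0.0006]],[0,[-0.0136,-0.0025,0.0005],[0.0001,-0.0005,0.0006]]]}}

```text
time_s: 15.1
tcp_pos: [609.4, -0.8, 157.6]
tcp_rot: [0.206, 0.677, -0.624, 0.333]
ft_force: [-0.5, 0.9, -1.4]
gripper_width: 0.143
```

```bash
bash z.sh 17
```

```text
15.1 [-0.339  0.354  1.92   1.186  0.399  0.018] [609.42  -0.83 157.57] [ 0.2057  0.6766 -0.6239  0.3327] [-0.5  0.9 -1.4] 0.143
scoop in bin [19.8  0.5 60.6] [-0.01 -0.   -0.01]
```

View pics/z17.png

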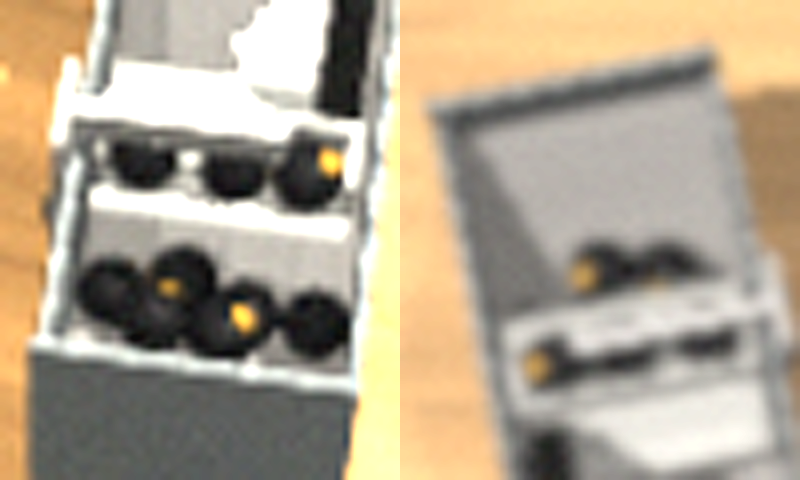

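View pics/ov17.png

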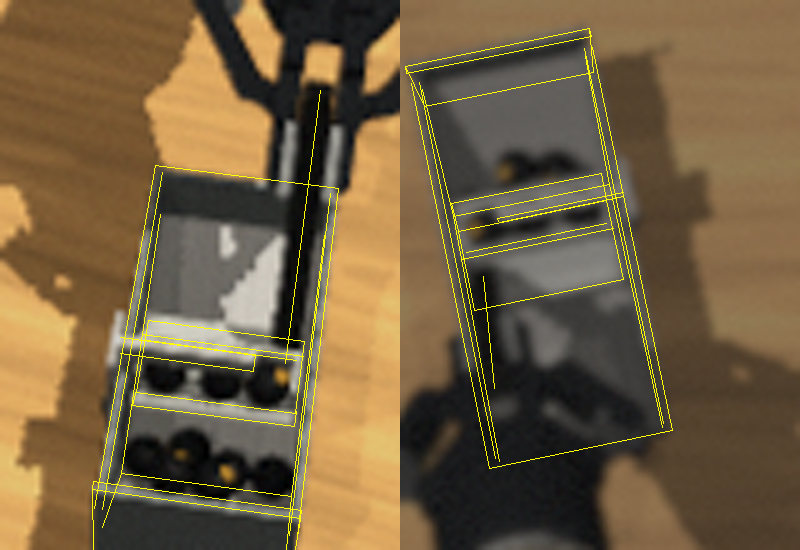

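Run:
```python
from mv import *
o=sync(); print(o["ft_force"])
plan2([("bin",-24,.5,60.5,0,0,5),("bin",-30,.5,80,0,0,1),("bin",-40,.5,110,0,0,2)])
```

```text
[-0.04519172  0.31923126 -1.54428936]
max dq/row [0.03 0.03 0.03 0.02 0.02 0.11 0.08 0.07] q [-0.42  0.15  2.03  1.02  0.5   0.14] cost 4.858358150022711e-27
8 rows
[[0, [-0.0086, -0.0017, 0.0], [0.0, 0.0, 0.0]], [0, [-0.0172, -0.0034, -0.0001], [0.0, 0.0, 0.0001]], [0, [-0.0258, -0.0051, -0.0001], [0.0001, 0.0, 0.0001]], [0, [-0.0344, -0.0068, -0.0001], [0.0001, -0.0, 0.0002]], [0, [-0.043, -0.0085, -0.0001], [0.0001, -0.0, 0.0002]], [0, [-0.0489, -0.0097, 0.0194], [0.0001, -0.0, 0.0002]], [0, [-0.0538, -0.0106, 0.0344], [0.0001, -0.0, 0.0002]], [0, [-0.0587, -0.0116, 0.0494], [0.0001, -0.0, 0.0002]]]
```

{"name": "send_rows", "arguments": {"series": [[0,[-0.0086,-0.0017,0],[0,0,0]],[0,[-0.0172,-0.0034,0],[0,0,0]],[0,[-0.0258,-0.0051,0],[0,0,0]],[0,[-0.0344,-0.0068,0],[0,0,0]],[0,[-0.043,-0.0085,0],[0,0,0]],[0,[-0.0489,-0.0097,0.0144],[0,0,0]],[0,[-0.0538,-0.0106,0.0304],[0,0,0]],[0,[-0.0587,-0.0116,0.0454],[0,0,0]]]}}

```text
time_s: 16.0
tcp_pos: [550.5, -12.5, 203.5]
tcp_rot: [0.206, 0.677, -0.624, 0.333]
ft_force: [0.5, -0.7, -2.4]
gripper_width: 0.145
```

```bash
bash z.sh 18
```

```text
16.0 [-0.421  0.158  2.032  1.038  0.494  0.126] [550.52 -12.46 203.51] [ 0.2056  0.6766 -0.6239  0.3327] [ 0.5 -0.7 -2.4] 0.145
scoop in bin [-39.8  -0.  108. ] [-0.02 -0.15 -0.11]
```

View pics/ov18.png

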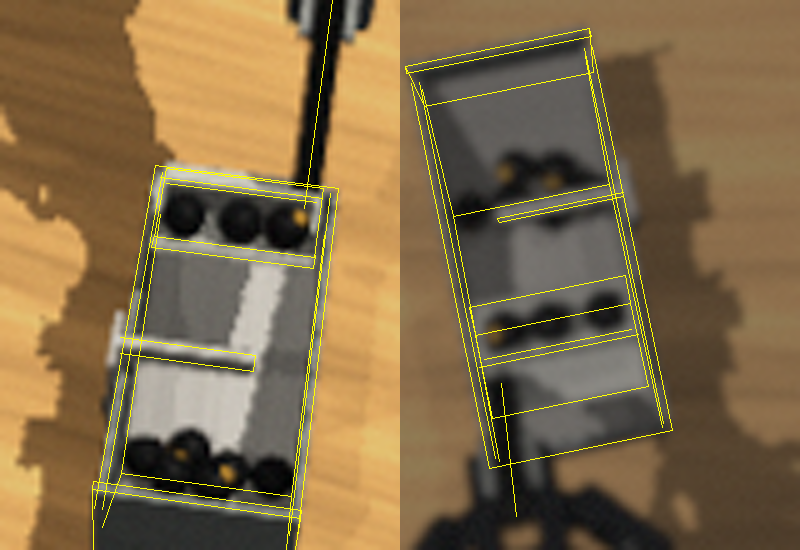

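View pics/crop18.png

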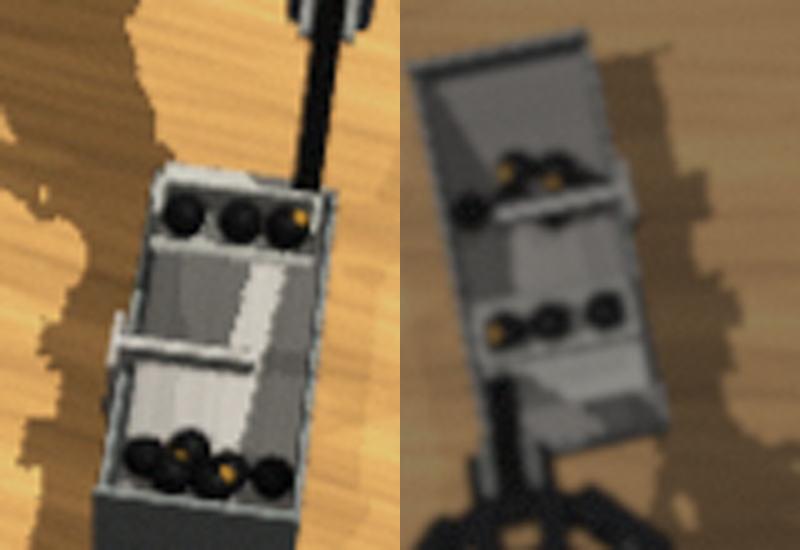

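Run:
```python
from mv import *
o=sync(); q=o["qpos"]; print(q.round(2))
for yaw in (.195,.3,.4):
    for z in (130,38):
        off=R.from_euler('z',yaw).apply([19,0,0])
        P,S=tgt("w",578.3+off[0],277.9+off[1],z,0,yaw); print(yaw,z,(578.3+off[0]).round(1),(277.9+off[1]).round(1),ik(P,S,q)[0].round(2),ik(P,S,q)[1])
```

```text
[-0.42  0.16  2.03  1.04  0.49  0.12]
0.195 130 596.9 281.6 [ 0.38  0.24  1.86 -0.45  0.3   2.13] 3.019705927296382e-28
0.195 38 596.9 281.6 [ 0.37  0.39  1.94 -1.19  0.13  2.88] 0.009274566494966555
0.3 130 596.5 283.5 [ 0.32  0.21  1.89 -0.06  0.25  1.65] 6.523811277146143e-28
0.3 38 596.5 283.5 [ 0.32  0.37  1.97 -1.07  0.02  2.66] 0.00016119793173413862
0.4 130 595.8 285.3 [0.27 0.2  1.91 0.35 0.27 1.13] 2.0272424876281553e-28
0.4 38 595.8 285.3 [ 0.27  0.36  2.    1.53  0.09 -0.05] 3.7756297105423877e-22
```

Run:
```python
from mv import *
o=sync(); q=o["qpos"]
for yaw in (.6,.8):
    for z in (130,36,):
        off=R.from_euler('z',yaw).apply([19,0,0])
        P,S=tgt("w",578.3+off[0],277.9+off[1],z,0,yaw); print(yaw,z,(578.3+off[0]).round(1),(277.9+off[1]).round(1),P.round(0),ik(P,S,q)[0].round(2),ik(P,S,q)[1])
yaw=.8;off=R.from_euler('z',yaw).apply([19,0,0]); x,y=578.3+off[0],277.9+off[1]
plan2([("bin",-50,.5,135,0,0,3),("w",x,y,135,0,.8,18),("w",x,y,135,0,.8,3)])
```

```text
0.6 130 594.0 288.6 [517. 274. 227.] [0.16 0.18 1.93 0.82 0.42 0.47] 6.372942707543393e-28
0.6 36 594.0 288.6 [517. 274. 133.] [ 0.16  0.35  2.01  1.45  0.31 -0.2 ] 1.2742416275996562e-28
0.8 130 591.5 291.5 [519. 262. 227.] [0.06 0.2  1.9  0.95 0.63 0.15] 4.771965589062687e-21
0.8 36 591.5 291.5 [519. 262. 133.] [ 0.06  0.37  1.99  1.31  0.52 -0.28] 3.2946572289905726e-23
max dq/row [0.04 0.04 0.04 0.02 0.03 0.03 0.03 0.03 0.03 0.03 0.03 0.03 0.03 0.03
 0.03 0.03 0.03 0.03 0.03 0.03 0.03 0.   0.   0.  ] q [0.06 0.19 1.9  0.93 0.63 0.17] cost 1.0127993038583558e-28
24 rows
[[0, [-0.0033, -0.0005, 0.0091], [0.0005, 0.001, 0.0001]], [0, [-0.0065, -0.0011, 0.0182], [0.001, 0.002, 0.0002]], [0, [-0.0098, -0.0016, 0.0273], [0.0014, 0.003, 0.0003]], [0, [-0.011, 0.0137, 0.0273], [0.0014, 0.003, 0.0339]], [0, [-0.0123, 0.029, 0.0273], [0.0013, 0.003, 0.0675]], [0, [-0.0135, 0.0444, 0.0273], [0.0013, 0.003, 0.1011]], [0, [-0.0147, 0.0597, 0.0273], [0.0012, 0.0031, 0.1347]], [0, [-0.0159, 0.0751, 0.0273], [0.0012, 0.0031, 0.1683]]]
[[0, [-0.0012, 0.0153, 0.0], [-0.0, -0.0, 0.0337]], [0, [-0.0025, 0.0306, 0.0], [0.0, -0.0, 0.0673]], [0, [-0.0037, 0.046, 0.0], [-0.0, -0.0001, 0.1009]], [0, [-0.0049, 0.0613, 0.0], [0.0, 0.0, 0.1345]], [0, [-0.0061, 0.0767, 0.0], [-0.0, -0.0, 0.1681]], [0, [-0.0073, 0.092, 0.0], [0.0, -0.0, 0.2017]], [0, [-0.0086, 0.1073, 0.0], [-0.0, -0.0, 0.2353]], [0, [-0.0098, 0.1227, 0.0], [0.0, -0.0001, 0.2689]]]
[[0, [-0.0012, 0.0153, 0.0], [-0.0, 0.0001, 0.0336]], [0, [-0.0024, 0.0307, 0.0], [0.0, 0.0001, 0.0673]], [0, [-0.0037, 0.046, 0.0], [-0.0, 0.0001, 0.1009]], [0, [-0.0049, 0.0613, 0.0], [0.0, 0.0001, 0.1345]], [0, [-0.0061, 0.0767, 0.0], [-0.0, 0.0001, 0.1681]], [0, [-0.0061, 0.0767, 0.0], [-0.0, 0.0001, 0.1681]], [0, [-0.0061, 0.0767, 0.0], [-0.0, 0.0001, 0.1681]], [0, [-0.0061, 0.0767, 0.0], [-0.0, 0.0001, 0.1681]]]
```

{"name": "send_rows", "arguments": {"series": [[0,[-0.0033,-0.0005,0.0091],[0.0005,0.001,0.0001]],[0,[-0.0065,-0.0011,0.0182],[0.001,0.002,0.0002]],[0,[-0.0098,-0.0016,0.0273],[0.0014,0.003,0.0003]],[0,[-0.011,0.0137,0.0273],[0.0014,0.003,0.0339]],[0,[-0.0123,0.029,0.0273],[0.0013,0.003,0.0675]],[0,[-0.0135,0.0444,0.0273],[0.0013,0.003,0.1011]],[0,[-0.0147,0.0597,0.0273],[0.0012,0.0031,0.1347]],[0,[-0.0159,0.0751,0.0273],[0.0012,0.0031,0.1683]]]}}

```text
time_s: 16.9
tcp_pos: [535.1, 64.4, 229.9]
tcp_rot: [0.146, 0.693, -0.593, 0.384]
ft_force: [0.3, 0.5, -1.6]
gripper_width: 0.144
```

{"name": "send_rows", "arguments": {"series": [[0,[-0.0012,0.0153,0],[0,0,0.0337]],[0,[-0.0025,0.0306,0],[0,0,0.0673]],[0,[-0.0037,0.046,0],[0,0,0.1009]],[0,[-0.0049,0.0613,0],[0,0,0.1345]],[0,[-0.0061,0.0767,0],[0,0,0.1681]],[0,[-0.0073,0.092,0],[0,0,0.2017]],[0,[-0.0086,0.1073,0],[0,0,0.2353]],[0,[-0.0098,0.1227,0],[0,0,0.2689]]]}}

```text
time_s: 17.7
tcp_pos: [525.4, 186.8, 230.3]
tcp_rot: [0.052, 0.706, -0.536, 0.46]
ft_force: [-0.2, -0.3, -1.9]
gripper_width: 0.146
```

{"name": "send_rows", "arguments": {"series": [[0,[-0.0012,0.0153,0],[0,0,0.0336]],[0,[-0.0024,0.0307,0],[0,0,0.0673]],[0,[-0.0037,0.046,0],[0,0,0.1009]],[0,[-0.0049,0.0613,0],[0,0,0.1345]],[0,[-0.0061,0.0767,0],[0,0,0.1681]],[0,[-0.0061,0.0767,0],[0,0,0.1681]],[0,[-0.0061,0.0767,0],[0,0,0.1681]],[0,[-0.0061,0.0767,0],[0,0,0.1681]]]}}

```text
time_s: 18.5
tcp_pos: [519.5, 261.9, 230.3]
tcp_rot: [-0.006, 0.708, -0.497, 0.502]
ft_force: [-0.1, 0.4, -2.1]
gripper_width: 0.147
```

```bash
cat > zp.sh <<'E'
python3 snap.py $1 400 150 140 140 100 130 4
python3 - $1 <<'P'
import sys
from ov import *; from ovs import scoop_from_tool; from go import CFG; from bench import *
n=sys.argv[1]; ps,Rs=scoop_from_tool(get_obs()); pp=CFG["pan"]; m=[([pp[0],pp[1],0,pp[2]],PAN),(ps,SC)]
print("scoop",ps[:3].round(1),Rs.as_euler('zyx',degrees=True).round(2))
s=cv2.imread(f"pics/scene{n}.png");t=cv2.imread(f"pics/top{n}.png")
cv2.imwrite(f"pics/ov{n}.png",np.hstack([overlay(s,"scene",(400,150),100,130,4,m),overlay(t,"top",(140,140),100,130,4,m)]))
P
E
bash zp.sh 19
```

```text
18.5 [0.061 0.197 1.898 0.931 0.635 0.174] [519.51 261.91 230.25] [-0.0061  0.7078 -0.4967  0.5024] [-0.1  0.4 -2.1] 0.147
scoop [591.4 291.4 133. ] [ 4.581e+01  1.900e-01 -4.000e-02]
```

View pics/ov19.png

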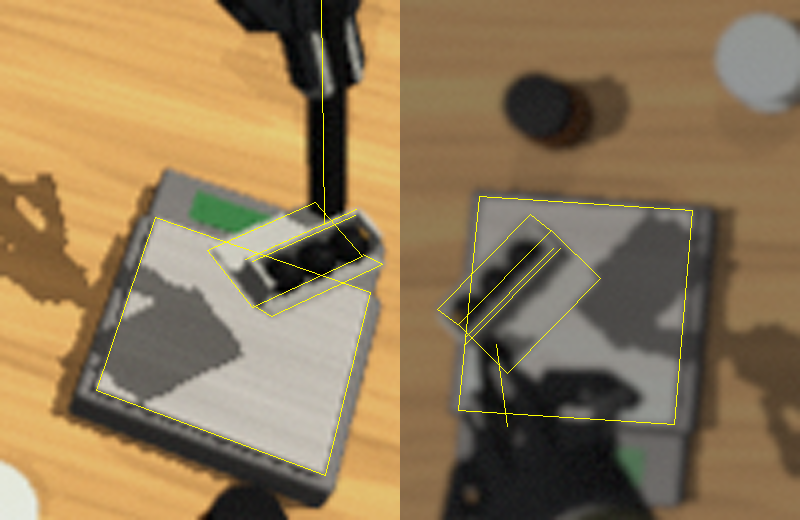

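Run:
```python
from mv import *
o=sync()
plan2([("w",591.5,291.5,45,0,.8,8),("w",591.5,291.5,39,0,.8,3),("w",591.5,291.5,36,0,.8,3),("w",591.5,291.5,36,0,.8,2)])
```

```text
max dq/row [0.04 0.04 0.05 0.05 0.05 0.05 0.06 0.06 0.01 0.01 0.01 0.01 0.01 0.01
 0.   0.  ] q [ 0.06  0.37  1.99  1.31  0.52 -0.28] cost 5.478379497792576e-28
16 rows
[[0, [0.0, 0.0, -0.011], [0.0001, -0.0004, 0.0001]], [0, [0.0, 0.0, -0.0221], [0.0002, -0.0008, 0.0001]], [0, [-0.0001, 0.0, -0.0331], [0.0003, -0.0013, 0.0002]], [0, [-0.0001, 0.0, -0.0441], [0.0003, -0.0017, 0.0002]], [0, [-0.0001, 0.0, -0.0551], [0.0004, -0.0021, 0.0003]], [0, [-0.0001, 0.0, -0.0662], [0.0005, -0.0025, 0.0003]], [0, [-0.0002, 0.0, -0.0772], [0.0006, -0.0029, 0.0004]], [0, [-0.0002, 0.0, -0.0882], [0.0007, -0.0034, 0.0005]]]
[[0, [0.0, 0.0, -0.002], [0.0, 0.0, 0.0]], [0, [0.0, 0.0, -0.004], [0.0, 0.0, 0.0]], [0, [0.0, 0.0, -0.006], [0.0, 0.0, 0.0]], [0, [0.0, 0.0, -0.007], [0.0, 0.0, 0.0]], [0, [0.0, 0.0, -0.008], [0.0, 0.0, 0.0]], [0, [0.0, 0.0, -0.009], [0.0, 0.0, 0.0]], [0, [0.0, 0.0, -0.009], [0.0, 0.0, 0.0]], [0, [0.0, 0.0, -0.009], [0.0, 0.0, 0.0]]]
```

{"name": "send_rows", "arguments": {"series": [[0,[0,0,-0.011],[0.0001,-0.0004,0.0001]],[0,[0,0,-0.0221],[0.0002,-0.0008,0.0001]],[0,[-0.0001,0,-0.0331],[0.0003,-0.0013,0.0002]],[0,[-0.0001,0,-0.0441],[0.0003,-0.0017,0.0002]],[0,[-0.0001,0,-0.0551],[0.0004,-0.0021,0.0003]],[0,[-0.0001,0,-0.0662],[0.0005,-0.0025,0.0003]],[0,[-0.0002,0,-0.0772],[0.0006,-0.0029,0.0004]],[0,[-0.0002,0,-0.0882],[0.0007,-0.0034,0.0005]]]}}

```text
time_s: 19.4
tcp_pos: [519.5, 261.7, 141.8]
tcp_rot: [-0.005, 0.707, -0.496, 0.504]
ft_force: [-0.3, -0.1, -2.6]
gripper_width: 0.145
```

{"name": "send_rows", "arguments": {"series": [[0,[0,0,-0.002],[0,0,0]],[0,[0,0,-0.004],[0,0,0]],[0,[0,0,-0.006],[0,0,0]],[0,[0,0,-0.007],[0,0,0]],[0,[0,0,-0.008],[0,0,0]],[0,[0,0,-0.009],[0,0,0]],[0,[0,0,-0.009],[0,0,0]],[0,[0,0,-0.009],[0,0,0]]]}}

```text
time_s: 20.2
tcp_pos: [519.3, 262.2, 133.2]
tcp_rot: [-0.005, 0.707, -0.496, 0.504]
ft_force: [-0.5, -0.4, -2.5]
gripper_width: 0.146
```

```bash
bash zp.sh 20
```

```text
20.2 [ 0.061  0.367  1.993  1.309  0.516 -0.273] [519.29 262.2  133.16] [-0.0054  0.7071 -0.4961  0.5038] [-0.5 -0.4 -2.5] 0.146
scoop [591.4 292.   36.1] [ 4.588e+01 -1.000e-02  0.000e+00]
```

View pics/ov20.png

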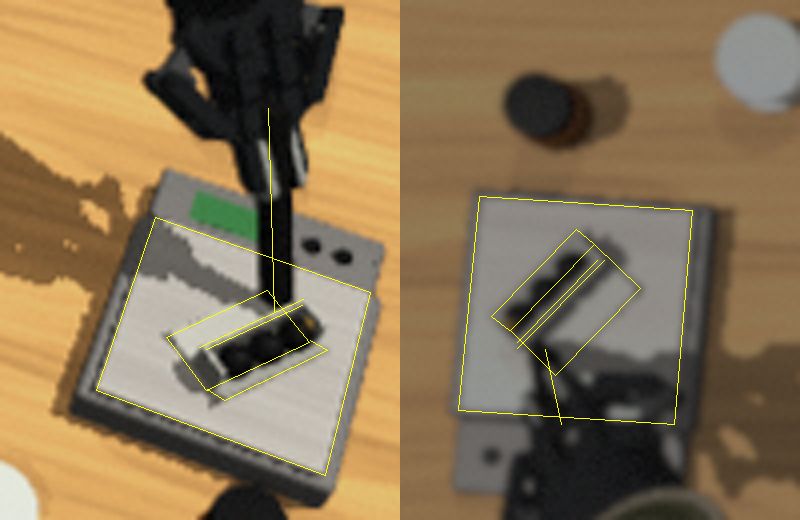

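{"name": "send_rows", "arguments": {"series": [[0,[0,0,-0.0007],[0,0,0]],[0,[0,0,-0.0014],[0,0,0]],[0,[0,0,-0.002],[0,0,0]],[0,[0,0,-0.002],[0,0,0]]]}}

```text
time_s: 20.7
tcp_pos: [519.3, 262.2, 131.0]
tcp_rot: [-0.005, 0.707, -0.496, 0.504]
ft_force: [0.6, 0.1, -0.7]
gripper_width: 0.146
```

{"name": "send_rows", "arguments": {"series": [[0,[0,0,-0.0007],[0,0,0]],[0,[0,0,-0.0014],[0,0,0]],[0,[0,0,-0.0014],[0,0,0]]]}}

```text
time_s: 21.0
tcp_pos: [519.7, 262.3, 130.3]
tcp_rot: [-0.005, 0.707, -0.496, 0.504]
ft_force: [-0.9, 0.1, 3.1]
gripper_width: 0.145
```

{"name": "send_rows", "arguments": {"series": [[0,[0,0,0.0007],[0,0,0]],[0.2,[0,0,0.0007],[0,0,0]],[0.3,[0,0,0.0007],[0,0,0]],[0.5,[0,0,0.0007],[0,0,0]],[0.7,[0,0,0.0007],[0,0,0]],[0.7,[0,0,0.0007],[0,0,0]],[0.7,[0,0,0.0007],[0,0,0]]]}}

```text
time_s: 21.7
tcp_pos: [519.2, 262.2, 130.4]
tcp_rot: [-0.005, 0.707, -0.496, 0.504]
ft_force: [-0.3, -0.1, 0.1]
gripper_width: 0.701
```

```bash
bash zp.sh 21
```

```text
21.7 [ 0.061  0.372  1.994  1.321  0.514 -0.288] [519.24 262.19 130.37] [-0.0054  0.7071 -0.4961  0.5038] [-0.3 -0.1  0.1] 0.701
scoop [591.3 292.   33.3] [45.88  0.    0.  ]
```

View pics/ov21.png

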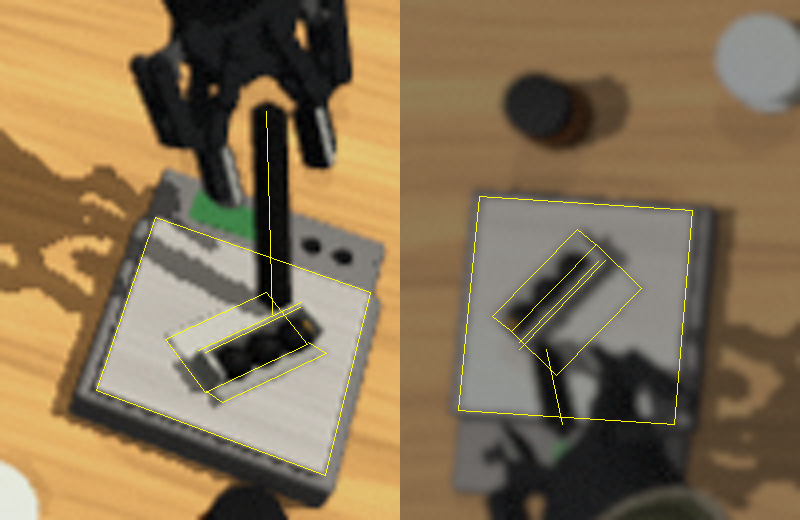

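{"name": "send_rows", "arguments": {"series": [[1,[-0.005,-0.005,0.007],[0,0,0]],[1,[-0.015,-0.0155,0.0215],[0,0,0]],[1,[-0.03,-0.031,0.043],[0,0,0]],[1,[-0.045,-0.0465,0.065],[0,0,0]],[1,[-0.06,-0.062,0.087],[0,0,0]],[1,[-0.075,-0.0775,0.108],[0,0,0]],[1,[-0.1,-0.11,0.13],[0,0,0]],[1,[-0.12,-0.15,0.14],[0,0,0]]]}}

```text
time_s: 22.6
tcp_pos: [397.5, 112.1, 271.9]
tcp_rot: [-0.006, 0.706, -0.496, 0.505]
ft_force: [-0.1, -1.6, 0.4]
gripper_width: 0.998
```

{"name": "send_rows", "arguments": {"series": [[1,[-0.04,-0.04,0.01],[0,0,0]],[1,[-0.08,-0.08,0.02],[0,0,0]],[1,[-0.1,-0.1,0.02],[0,0,0]],[1,[-0.1,-0.1,0.02],[0,0,0]]]}}

```text
time_s: 23.0
tcp_pos: [297.8, 11.8, 290.5]
tcp_rot: [-0.006, 0.707, -0.497, 0.503]
ft_force: [0.7, -1.4, -0.6]
gripper_width: 1.0
```

```bash
python3 snap.py 22
python3 - <<'E'
import cv2,numpy as np
s=cv2.imread("pics/scene22.png");t=cv2.imread("pics/top22.png")
f=lambda im,x,y,w,h,k:cv2.resize(im[y:y+h,x:x+w],None,fx=k,fy=k,interpolation=cv2.INTER_CUBIC)
cv2.imwrite("pics/e1.png",np.hstack([f(s,405,150,100,130,4),f(t,140,140,100,130,4)]))
cv2.imwrite("pics/e2.png",np.hstack([f(s,300,175,60,105,5),f(t,260,120,80,105,5)]))
E
```

```text
23.0 [-1.127 -0.476  2.286  0.726  1.642 -0.421] [297.84  11.78 290.52] [-0.0056  0.7069 -0.4969  0.5034] [ 0.7 -1.4 -0.6] 1.0
```

View pics/e1.png

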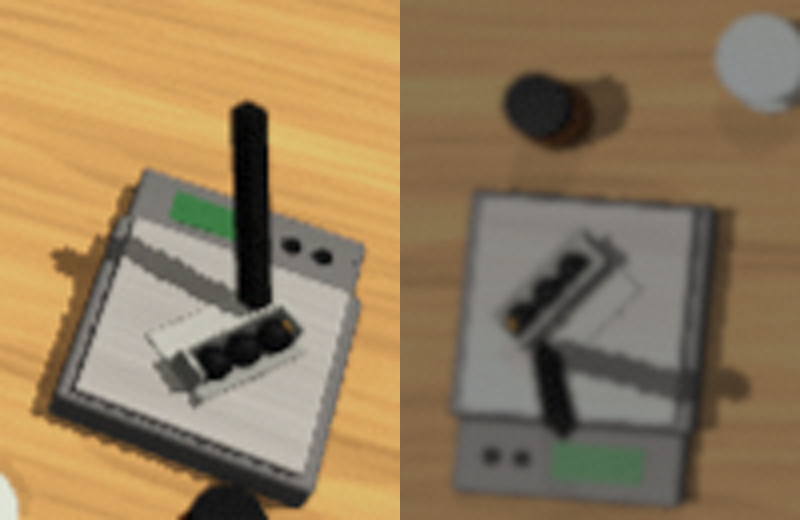

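View pics/e2.png

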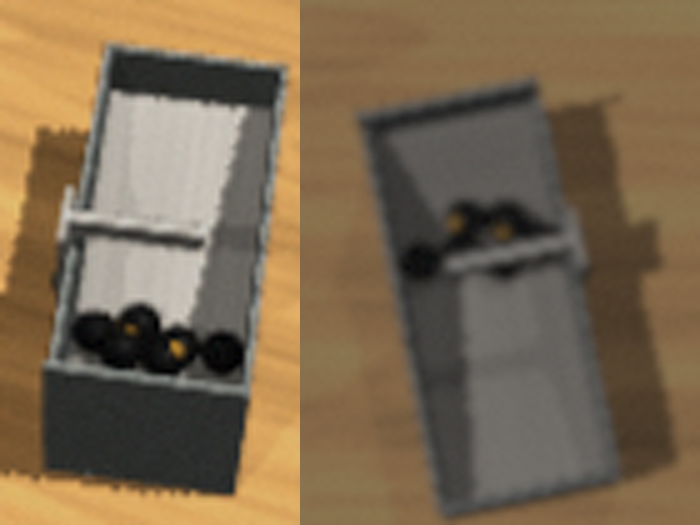

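View pics/scene22.png

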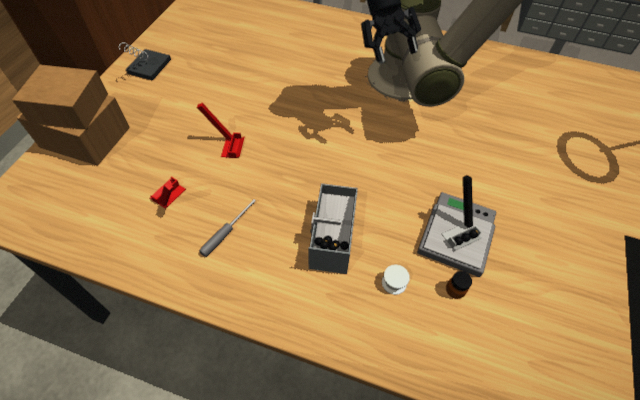

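The scoop stands upright in the middle of the pan with three knobs: scene crop (212,358), (247,348), (278,333). The other knobs are in the bin, and nothing lies loose on the bench. Handing in.

```bash
python3 -c "
from bench import *
print(hand_in())"
```

```text
the job is handed in; nothing more can be done
None
```

The job is handed in at about 23 s of the 64 s allowed: the filled scoop stands released and upright on the scale's pan, holding a level row of three knobs. No verdict was reported.

**What I did:** I gripped the black-handled scoop and pushed it down the bin floor, tipped 45 degrees, into the valley. I raised it nose-up with the three places filled and two more knobs heaped in front. I then levelled it, drew it back under the strike bar, set it on the pan and let go.

**Last checks that agreed:**
- **Scoop on the pan:** it stands clear of the gripper. By the arm's pose at release, its foot's middle was within a few mm of the pan's centre.
- **Strike pass:** the bar passed over the middle of the trough, about 3.5 mm above the rim by my model, and I felt no contact with it.
- **Bystanders:** the reel, jar and screwdriver look where they were at the start.

**What failed or disagreed:**
- **Lag while tipping up:** my first tip-up was too fast for the wrist joints. The scoop leaned on the bin's left wall with about 20 N until I corrected it.
- **Extra knobs fell early:** both heaped knobs dropped back into the bin as the scoop was levelled and drawn back, so the bar itself had little left to push off.
- **Sixth knob not seen:** only five of the six remaining knobs are clearly visible in the bin. I take the sixth to be hidden behind the far wall or the bar, since none is on the bench.
- **Scoop height:** the scoop hung about 1.5 to 3 mm lower in the fingers than planned. I allowed for 2.5 mm.

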